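# Put the spare parts cup away in the drawer stack

## Robot

A 7-joint arm with a two-finger parallel gripper is mounted at the origin on the work surface. World frame = base frame: x ahead of the robot, y to its left, z up, the work surface at z = 0. Lengths are in m, angles in rad, forces in N, time in s.
With the tool pointing down it reaches from about 0.4 to 0.85 m from the base axis. Payload 4.5 kg.
Tool frame: the origin (TCP) lies between the finger pads; the fingertips stand 25 mm ahead of it and the grasp point (between the pads) lies 6 mm ahead of it; z points along the fingers, y is the line along which they close (so a half turn about z gives the same grasp; the last joint's range is limited). The gripper opens to 85 mm and grips with 20 to 120 N. Pads are 22 mm wide; open, the fingers measure 114 mm over their backs; the gripper's body (76 mm by 85 mm) begins 54 mm behind the grasp point. The pads swing forward as they close: fully open they stand 13 mm farther back than shut.
Start: joints at [-1.198, 0.689, -0.195, 1.565, 0.157, 0.902, -0.215], TCP at [0.208, 0.59, 0.256] pointing down, gripper open.
Joint ranges: [-3.01, 3.01], [-0.46, 2.08], [-1.47, 1.51], [0.13, 2.56], [-1, 4.14], [0.04, 2.09], [-2.66, 2.66]. Speed limits (rad/s): [2.57, 2.57, 3.14, 3.14, 3.14, 3.14, 3.14].

## Interface

Orientations are given as a 3x3 rotation matrix whose columns are the frame's x, y, z axes.
In Python, from cell import * gives the robot as it stands. The module is installed in compiled form; this text tells all that it offers.
- The arm moves only by the tool apply_moves, never from a script. Its argument "series" is a list that holds one entry, the list of rows, each a list of 5 numbers: the opening, from -1 (shut) to 1 (fully open), then the shift along the tool's x, y, z in m, then the turn about the tool's z in degrees. In form: [[[gripper, tx, ty, tz, roll], ...]]. A call has 1 to 5 rows; each row shifts and turns the commanded pose from where the row before left it, along the tool's axes as they then stand; what a row does not reach is not made up. A row lasts 1/12 s, in which the tool goes at most 41.7 mm and 7.16 degrees, less where a joint would pass 70% of its speed; a pose out of reach is approached as far as the arm can. A call with a gripper value outside its range is refused whole. The fingers move at their own pace and stop on an object; "grip_force" is the grip in N (left out, the last holds). Time passes only in rows, so rows that do not move let the fingers close. It gives the time, the measured TCP pose, the force, the opening and the grip force at its end, in the units of the state.
- get_obs(): the state, without advancing time (a new reading comes with each control period).
- get_image(name): name is "scene" or "top" or "wrist"; returns a dict with "color" (420x560x3 uint8, red, green, blue), "fx", "fy", "cx", "cy" (pixels), "camera_from_world" (4x4, takes a point from world to camera coordinates); the wrist camera has in their place "hand_eye" (4x4, takes a point from camera to tool coordinates, whose origin is the TCP and whose axes are the flange's). Camera axes: x right, y down, z forward; pixel columns grow to the right and rows downward; lengths in m; the calibration is good to about 2 mm. The wrist camera is an equidistant fisheye: a pixel r from the principal point sees the ray r / f radians off the axis. A picture is of the moment at which its call begins: read the wrist's pose just before it. There is no depth.
- job_done(): hands the job in; it is judged then, once.
The state is a dict: "time": time; "joints": joint angles; "qd": joint speeds; "tau": joint torques, N m; "position": TCP position; "orientation": TCP orientation; "contact_force": force on the tool from outside, world axes, zero at the start; "ft_torque": the same for the moment, N m; "finger_gap": opening from 0.0 (shut) to 1.0 (fully open); "finger_force": force on a finger pad.
Only numpy, scipy, OpenCV 4.12 (cv2) and the standard library are available. Lean on these libraries where they do the work, as an engineer would, in place of code of your own. Each camera call takes 0.05 s, during which the arm holds its last target. There are 200 camera calls.

## Task

Pull the drawer of the low white unit all the way out to its stop, then set the metal cup from the bench, upright, into the matching metal cup standing in the drawer so that they nest fully; lower it in gently, do not drop it or ram it. Then let go and push the drawer fully shut with the nested cups upright inside. Leave the mirror post, the screwdriver and the red supply box where they are.

Things in the scene. Friction and masses are not known exactly. Their poses are not given: they have to be found in the camera images.
- cabinet: low white drawer unit fixed on the bench, 240 deep (x) x 260 wide (y) x 105 high, at a varying position and yaw. Origin: on the bench, mid-width, under the outer face of the shut drawer front; the unit extends from there along its own +x. The front, with the only drawer, faces its own -x, roughly towards the robot; z up. The drawer front is flat, from height 5 to 102
- drawer (a joint): travel of the drawer in m: 0 = fully shut, 0.16 = at its outward stop; grows along the unit's own -x. May start up to 20 mm ajar. About 2 N of friction plus 5 N per m/s, no spring, stays where left. Drawer floor 18 above the bench, side and back walls up to 50, inside 218 wide; underside of the unit's top 77 above the drawer floor
- drawer_handle (a point): centre of the drawer's aluminium bar handle; axes as the unit's. Round bar along y, 11 diameter, 130 long, 75 above the bench, axis 42 out from the drawer front (36 clear behind it), on posts 55 either side of centre. Moves with the drawer; shut, it is at x = -42, y = 0 of the unit. Fingers pointing down fit either side of the bar
- bench_cup: round aluminium parts cup standing mouth up on the bench, left or right of the drawer unit. 45 high, 36 diameter at the foot, widening to the mouth (53 inside); wall 2.5; 60 to 110 g. An upright lip of 60 outer diameter rings the mouth from 37 to 45 height: grip there from above. Inner floor 16 above the underside. Origin: centre of its underside, z up its axis
- drawer_cup: cup of the same shape and size, standing mouth up, loose on the drawer floor in the front half of the drawer, left or right side; hidden until the drawer is open. Origin: centre of its underside. Fully nested, the other cup's origin is 16 above this one's (stack 61 high); the taper guides it and leaves about 1 mm of play
- filter_tin: black round lidded tin, 48 diameter, 28 high, standing in the drawer on the side away from the cup; stays in the drawer. Origin: centre of its underside
- mirror_post: bystander: black square mirror mount, 44 wide, on a steel post with a 56 diameter foot, 134 high in all, standing on the bench on the side away from the bench cup. Origin: centre of its underside
- driver: bystander: screwdriver, 180 long, lying on the bench to the right of the drawer unit. Origin: under its middle
- supply_box: bystander: red supply box, 110 x 70 x 50 high, on the bench to the far right. Origin: centre of its underside

How it is judged:
By the outcome, as a careful person would: the job done as asked, in the order asked, and still so for the second after the job is handed in, with the robot touching nothing.
It also fails if it takes over 72 s, if anything falls off the work surface, if the arm or the gripper's body presses on something with over 40 N, if the wrist force passes 120 N, or if a joint passes its speed limit or range.

## Working session

There is one attempt and no reset: what is moved stays moved. The work goes in short steps, Python scripts to look and compute and a tool call to move; the robot and the scene stay as the last step left them, time stands still between calls to the robot, and variables do not carry over. Pictures are saved under pics/ and viewed, at most 10 in all, crops included, and the job is handed in when it is done.

Besides the shell and the picture viewer there is one more tool, called after "Emit:" as name(argument=value, ...) on one line, values as JSON. apply_moves: Moves the arm, as the interface text tells. Its arguments: {"type":"object","properties":{"series":{"type":"array"},"grip_force":{"type":"number"}},"required":["series"]}

```bash
mkdir -p pics
python3 - <<'E'
from cell import *
import cv2,numpy as np
o=get_obs();print(o)
for n in ("scene","top"):
    d=get_image(n);cv2.imwrite(f"pics/{n}0.png",d["color"][:,:,::-1])
    print(n,d["fx"],d["fy"],d["cx"],d["cy"]);print(np.round(d["camera_from_world"],4).tolist())
d=get_image("wrist");print(d["fx"],d["cx"],d["cy"],np.round(d["hand_eye"],4).tolist())
E
```

```text
{'time': 0.0, 'joints': array([-1.19819304,  0.68998872, -0.19452939,  1.56639327,  0.15728726,
        0.90248744, -0.2151128 ]), 'qd': array([-0.00038114, -0.0002155 ,  0.00054247,  0.00073259, -0.00086376,
       -0.00115058,  0.00165061]), 'tau': array([-7.21623132e-05, -5.39621866e+01, -1.26674417e+00, -1.58551955e+01,
        9.04649904e-03,  9.42177954e-03,  5.81268324e-06]), 'position': array([0.20755095, 0.588868  , 0.25546832]), 'orientation': array([[-9.43180243e-01,  3.32281153e-01, -5.14394810e-04],
       [ 3.32281530e-01,  9.43178507e-01, -1.81362649e-03],
       [-1.17467771e-04, -1.88150057e-03, -9.99998223e-01]]), 'contact_force': array([-0.68500479,  0.47418734,  0.36982101]), 'ft_torque': array([ 9.61470357e-05, -5.08935616e-02, -2.28152610e-02]), 'finger_force': 0.0, 'finger_gap': 0.9949305241583591}
scene 422.7076406197044 422.7076406197044 279.01454981928015 205.67311873683482
[[0.1811, 0.9833, 0.0168, -0.1206], [0.7333, -0.1236, -0.6686, -0.4046], [-0.6553, 0.1334, -0.7435, 1.5886], [0.0, 0.0, 0.0, 1.0]]
top 483.00849734689075 483.00849734689075 281.5696279607602 208.9290946131972
[[0.0121, -0.9999, 0.0068, -0.0093], [-0.9929, -0.0129, -0.1185, 0.6482], [0.1186, -0.0053, -0.9929, 1.343], [0.0, 0.0, 0.0, 1.0]]
325.19226210127806 274.2127065704182 211.56496303523642 [[-0.0004, -0.9557, -0.2944, 0.0744], [1.0, -0.0007, 0.0011, -0.0007], [-0.0012, -0.2944, 0.9557, -0.1185], [0.0, 0.0, 0.0, 1.0]]
```

View pics/top0.png

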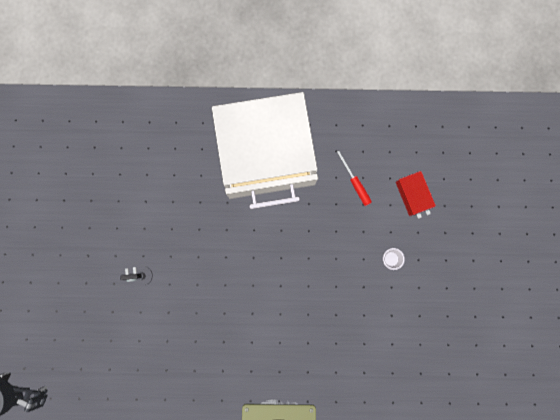

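View pics/scene0.png

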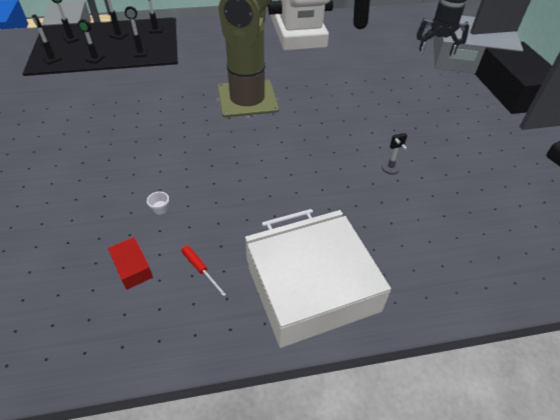

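The top view shows the unit with its drawer slightly ajar and the handle from (251,206) to (298,200). The cup is at (394,259), the mirror post near (147,276), the driver near (355,180) and the box near (415,193). The scene view agrees.

```bash
cat > h.py <<'E'
from cell import *
import cv2,numpy as np
def onplane(d,u,v,z):
    T=d["camera_from_world"];R,t=T[:3,:3],T[:3,3];c=-R.T@t
    r=R.T@np.array([(u-d["cx"])/d["fx"],(v-d["cy"])/d["fy"],1])
    return c+r*(z-c[2])/r[2]
def proj(d,p):
    T=d["camera_from_world"];q=T[:3,:3]@np.asarray(p)+T[:3,3]
    return np.array([d["cx"]+d["fx"]*q[0]/q[2],d["cy"]+d["fy"]*q[1]/q[2]])
def wray(d,o,u,v):
    x,y=u-d["cx"],v-d["cy"];r=np.hypot(x,y);a=r/d["fx"]
    c=np.array([x/r*np.sin(a),y/r*np.sin(a),np.cos(a)]);H=d["hand_eye"]
    return o["position"]+o["orientation"]@H[:3,3],o["orientation"]@H[:3,:3]@c
def wplane(d,o,u,v,z):
    c,r=wray(d,o,u,v);return c+r*(z-c[2])/r[2]
def yaw(o): return np.degrees(np.arctan2(o["orientation"][1,0],o["orientation"][0,0]))
def tool(o,dp): return o["orientation"].T@np.asarray(dp)
E
python3 - <<'E'
from h import *
d=get_image("top");g=d["color"].astype(int).min(2)
def blobs(x0,x1,y0,y1,th):
    m=np.zeros(g.shape,np.uint8);m[y0:y1,x0:x1]=(g[y0:y1,x0:x1]>th)
    return m
m=blobs(370,420,240,280,130);cs,_=cv2.findContours(m,0,1);c=max(cs,key=cv2.contourArea);e=cv2.fitEllipse(c);print("cup",e,onplane(d,*e[0],.043))
# cabinet top corners
m=blobs(200,330,85,215,140);cs,_=cv2.findContours(m,0,1);c=max(cs,key=cv2.contourArea)
for p in cv2.approxPolyDP(c,4,True)[:,0]: print(p,onplane(d,*p,.105),onplane(d,*p,.075))
np.set_printoptions(linewidth=250)
print(g[196:212,246:304:3])
s=get_image("scene");gs=s["color"].astype(int).min(2)
m=np.zeros(gs.shape,np.uint8);m[185:216,140:175]=gs[185:216,140:175]>130
cs,_=cv2.findContours(m,0,1);c=max(cs,key=cv2.contourArea);print("scene cup",cv2.boundingRect(c))
big=cv2.resize(d["color"][80:300,100:440],None,fx=2.3,fy=2.3,interpolation=2);cv2.imwrite("pics/b.png",big[:,:,::-1])
E
```

```text
cup ((393.226806640625, 258.5771179199219), (21.71167755126953, 22.160757064819336), 126.72572326660156) [ 0.51080765 -0.31785924  0.043     ]
[303  92] [ 0.9712708  -0.05692753  0.105     ] [ 0.98245834 -0.05837764  0.075     ]
[212 106] [0.92703632 0.19674149 0.105     ] [0.93720725 0.20112126 0.075     ]
[229 198] [0.66852075 0.14286497 0.105     ] [0.67275041 0.14600654 0.075     ]
[250 194] [0.6802989  0.08584415 0.105     ] [0.68479925 0.08767525 0.075     ]
[250 208] [0.64179658 0.08507878 0.105     ] [0.64541206 0.08689229 0.075     ]
[297 201] [ 0.66268836 -0.04267713  0.105     ] [ 0.66678398 -0.04379974  0.075     ]
[293 188] [ 0.69844026 -0.0314302   0.105     ] [ 0.70335754 -0.03229433  0.075     ]
[315 183] [ 0.71311108 -0.0916012   0.105     ] [ 0.71836553 -0.09384819  0.075     ]
[[126 113 234 145 113 115 113 116 117 115 117 115 115 113 107 133 232 128 110 112]
 [113 109 203 150 114 117 116 116 118 114 117 114 110 109 121 140 235 220 108 113]
 [115 113 175 157 115 116 117 118 116 116 110 110 123 135 201 214 236 246 111 113]
 [114 115 155 165 115 115 117 113 111 109 12
[... 364 characters left out ...]
0 111]
 [113 112 206 231 239 241 241 243 237 209 195 137  90 106 106 111 111 112 112 113]
 [114 138 239 240 241 243 241 209 196 135 116 110 100 112 112 113 114 114 116 112]
 [114 158 242 241 240 209 201 135 118 112 113 113 114 113 113 116 114 115 113 114]
 [116 146 239 209 202 135 125 112 113 114 117 116 117 115 116 114 115 116 113 114]
 [114 118 197 135 122 111 111 114 115 115 116 115 116 114 116 116 113 113 113 113]
 [115 111 122 114 113 117 118 117 119 118 114 114 117 116 116 114 114 113 114 114]
 [113 114 112 115 118 116 116 119 118 116 115 116 117 114 115 113 114 115 112 114]
 [114 116 115 115 116 116 115 118 118 118 117 116 116 116 115 115 115 114 116 114]]
scene cup (146, 191, 23, 18)
```

View pics/b.png

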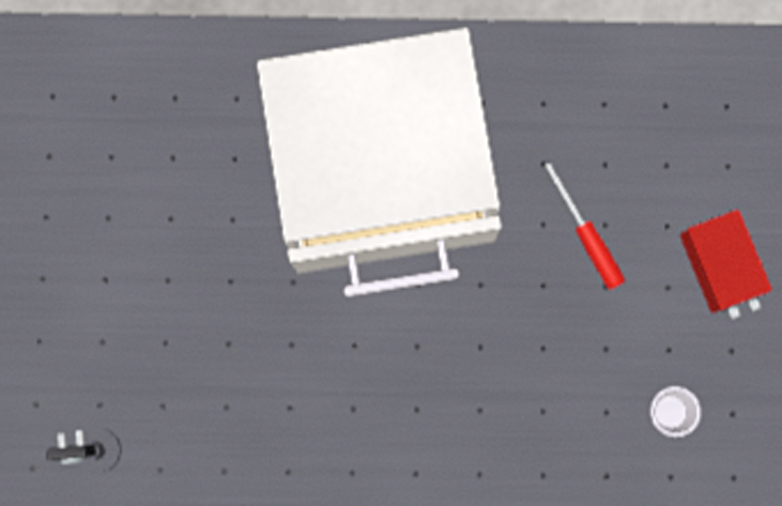

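Run:
```python
from h import *
d=get_image("top");g=d["color"].astype(int).min(2)
P=[]
for u in range(262,288):
    c=g[194:212,u];w=np.clip(c-130,0,None)
    P.append(onplane(d,u,194+(w*np.arange(18)).sum()/w.sum(),.0775)[:2])
P=np.array(P);k=np.polyfit(P[:,1],P[:,0],1);print("unit yaw from bar",np.degrees(np.arctan(-k[0])))
e=[onplane(d,250.8,206,.0775),onplane(d,298.7,199.5,.0775)];print(e,np.mean(e,0),np.linalg.norm(e[0]-e[1]))
y=np.mean(e,0)[1];print("handle",np.polyval(k,y),y)
for a in [(147,276)]:print("post",onplane(d,*a,0))
m=((d["color"][...,0].astype(int)-g)>80).astype(np.uint8)
for c in cv2.findContours(m,0,1)[0]:
    if cv2.contourArea(c)>60:
        q=cv2.minAreaRect(c);print("red",q,onplane(d,*q[0],.03))
```

```text
unit yaw from bar 9.954846284491927
[array([0.6507392 , 0.08462967, 0.0775    ]), array([ 0.67072184, -0.04840845,  0.0775    ])] [0.66073052 0.01811061 0.0775    ] 0.1345304694521544
handle 0.6623918433138007 0.018110605828541543
post [0.45285379 0.3847402  0.        ]
red ((360.41534423828125, 190.47691345214844), (31.00868034362793, 8.682430267333984), 60.2551155090332) [ 0.7060618  -0.22881956  0.03      ]
red ((414.9482727050781, 193.1206512451172), (38.810325622558594, 28.039995193481445), 68.19859313964844) [ 0.70040582 -0.38680353  0.03      ]
```

Emit:
apply_moves(series=[[[-0.2, -0.03, -0.019, 0.0, 0], [-0.2, -0.03, -0.019, 0, 0], [-0.2, -0.03, -0.019, 0, 0], [-0.2, -0.03, -0.019, 0, 0], [-0.2, -0.03, -0.019, 0, 0]]])

```text
time: 0.72
position: [0.3184, 0.4486, 0.2563]
orientation: [[-0.943, 0.332, 0.0], [0.332, 0.943, 0.0], [-0.0, 0.0, -1.0]]
contact_force: [1.9, -0.7, 0.0]
finger_gap: 0.4
finger_force: 0.0
```

Emit:
apply_moves(series=[[[-0.2, -0.03, -0.019, 0.0, 0], [-0.2, -0.03, -0.019, 0, 0], [-0.2, -0.03, -0.019, 0, 0], [-0.2, -0.03, -0.019, 0, 0], [-0.2, -0.03, -0.019, 0, 0]]])

```text
time: 1.13
position: [0.4284, 0.3091, 0.2564]
orientation: [[-0.943, 0.332, 0.0], [0.332, 0.943, 0.0], [-0.0, 0.0, -1.0]]
contact_force: [1.5, 0.9, -0.5]
finger_gap: 0.401
finger_force: 0.0
```

Emit:
apply_moves(series=[[[-0.2, -0.03, -0.019, 0.0, 0], [-0.2, -0.03, -0.019, 0, 0], [-0.2, -0.03, -0.019, 0, 0], [-0.2, -0.03, -0.019, 0, 0], [-0.2, -0.03, -0.019, 0, 0]]])

```text
time: 1.55
position: [0.5383, 0.1696, 0.2564]
orientation: [[-0.943, 0.332, 0.0], [0.332, 0.943, 0.0], [-0.0, 0.0, -1.0]]
contact_force: [0.6, 0.6, 0.2]
finger_gap: 0.4
finger_force: 0.0
```

Emit:
apply_moves(series=[[[-0.2, 0, 0, 0, 7], [-0.2, 0, 0, 0, 7], [-0.2, 0, 0, 0, 7], [-0.2, 0, 0, 0, 7], [-0.2, 0, 0, 0, 7]]])

```text
time: 1.97
position: [0.5375, 0.171, 0.2563]
orientation: [[-0.577, 0.817, -0.0], [0.817, 0.577, 0.0], [0.0, 0.0, -1.0]]
contact_force: [-0.1, 0.4, -0.6]
finger_gap: 0.399
finger_force: 0.0
```

Emit:
apply_moves(series=[[[-0.2, 0, 0, 0, 7], [-0.2, 0, 0, 0, 7], [-0.2, 0, 0, 0, 7], [-0.2, 0, 0, 0, 5], [-0.2, 0, 0, 0, 0]]])

```text
time: 2.38
position: [0.5373, 0.1714, 0.2563]
orientation: [[-0.165, 0.986, 0.0], [0.986, 0.165, -0.0], [-0.0, 0.0, -1.0]]
contact_force: [-0.5, 0.7, 0.1]
finger_gap: 0.402
finger_force: 0.0
```

Emit:
apply_moves(series=[[[-0.2, -0.0344, 0.0195, 0.0, 0], [-0.2, -0.0344, 0.0195, 0, 0], [-0.2, -0.0344, 0.0195, 0, 0], [-0.2, -0.0344, 0.0195, 0, 0], [-0.2, -0.0344, 0.0195, 0, 0]]])

```text
time: 2.8
position: [0.6631, 0.0161, 0.2564]
orientation: [[-0.169, 0.986, 0.0], [0.986, 0.169, 0.0], [0.0, 0.0, -1.0]]
contact_force: [1.2, 1.2, -0.5]
finger_gap: 0.4
finger_force: 0.0
```

Emit:
apply_moves(series=[[[-0.2, 0, 0, 0.03, 0], [-0.2, 0, 0, 0.03, 0], [-0.2, 0, 0, 0.03, 0], [-0.2, 0, 0, 0, 0]]])

```text
time: 3.13
position: [0.6578, 0.0176, 0.1601]
orientation: [[-0.169, 0.986, -0.012], [0.986, 0.169, 0.0], [0.002, -0.012, -1.0]]
contact_force: [-1.3, 0.2, -1.2]
finger_gap: 0.401
finger_force: 0.0
```

Run:
```python
from h import *
o=get_obs();d=get_image("wrist");cv2.imwrite("pics/w1.png",d["color"][:,:,::-1]);print(o["position"],yaw(o))
# expected handle end pixels
H=d["hand_eye"]
def wp(p):
    q=np.linalg.inv(H)@np.append(o["orientation"].T@(np.array(p)-o["position"]),1);r=np.hypot(q[0],q[1]);a=np.arctan2(r,q[2])
    return d["cx"]+d["fx"]*a*q[0]/r,d["cy"]+d["fx"]*a*q[1]/r
c=np.array([.6616,.018,.075])
for s in(-.065,0,.065):print(wp(c+s*np.array([-.17,.985,0])))
```

```text
[0.65782507 0.0176363  0.1600536 ] 99.71750125992612
(np.float64(280.3740376843743), np.float64(310.43729842513085))
(np.float64(280.96115300927625), np.float64(229.06814526686696))
(np.float64(281.28838896165274), np.float64(130.14715335462193))
```

View pics/w1.png

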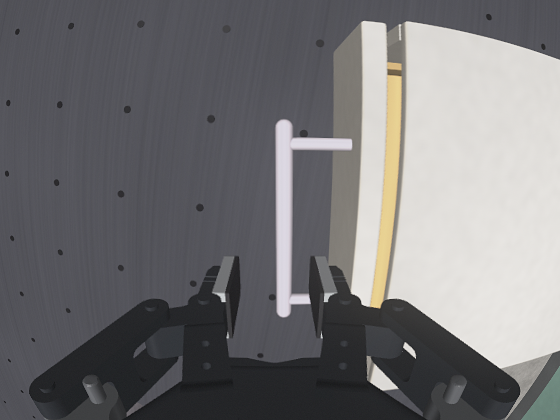

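The bar (column 284, rows 120–317) lies between the fingers (inner faces at about columns 235 and 320). I descend and grip.

Emit:
apply_moves(series=[[[-0.2, 0, 0.0, 0.02, 0], [-0.2, 0, 0.002, 0.02, 0], [-0.2, 0, 0.002, 0.02, 0], [-0.2, 0, 0, 0.02, 0], [-0.2, 0, 0, 0.004, 0]]])

```text
time: 3.6
position: [0.6686, 0.019, 0.0841]
orientation: [[-0.168, 0.986, 0.005], [0.986, 0.168, 0.001], [-0.0, 0.005, -1.0]]
contact_force: [-2.0, 1.1, 16.6]
finger_gap: 0.401
finger_force: 7.3
```

Emit:
apply_moves(series=[[[-1, 0, 0, 0, 0], [-1, 0, 0, 0, 0], [-1, 0, 0, 0, 0], [-1, 0, 0, 0, 0], [-1, 0, 0, 0, 0]]], grip_force=40)

```text
time: 4.02
position: [0.6671, 0.0186, 0.0845]
orientation: [[-0.167, 0.986, 0.002], [0.986, 0.167, 0.0], [-0.0, 0.002, -1.0]]
contact_force: [-1.7, 0.3, 6.8]
finger_gap: 0.111
finger_force: 39.1
```

Emit:
apply_moves(series=[[[-1, 0, -0.01, 0, 0], [-1, 0, -0.015, 0, 0], [-1, 0, -0.015, 0, 0], [-1, 0, -0.015, 0, 0], [-1, 0, -0.015, 0, 0]]])

```text
time: 4.43
position: [0.6, 0.0066, 0.0845]
orientation: [[-0.167, 0.986, 0.008], [0.986, 0.167, 0.0], [-0.001, 0.008, -1.0]]
contact_force: [2.7, -0.6, 3.2]
finger_gap: 0.111
finger_force: 40.2
```

Emit:
apply_moves(series=[[[-1, 0, -0.015, 0, 0], [-1, 0, -0.015, 0, 0], [-1, 0, -0.01, 0, 0], [-1, 0, -0.01, 0, 0], [-1, 0, -0.005, 0, 0]]])

```text
time: 4.85
position: [0.5448, -0.0032, 0.0844]
orientation: [[-0.167, 0.986, 0.006], [0.986, 0.167, -0.001], [-0.002, 0.006, -1.0]]
contact_force: [2.5, -1.6, 6.8]
finger_gap: 0.107
finger_force: 40.5
```

Emit:
apply_moves(series=[[[-1, 0, -0.003, 0, 0], [-1, 0, -0.003, 0, 0], [-1, 0, -0.003, 0, 0], [-1, 0, -0.003, 0, 0], [-1, 0, 0, 0, 0]]])

```text
time: 5.27
position: [0.5336, -0.0052, 0.0844]
orientation: [[-0.166, 0.986, 0.006], [0.986, 0.166, -0.001], [-0.002, 0.006, -1.0]]
contact_force: [-0.1, -1.4, 9.3]
finger_gap: 0.111
finger_force: 40.7
```

Travel so far is 0.136; continue gently until the stop shows in the force.

Emit:
apply_moves(series=[[[-1, 0, -0.003, 0, 0], [-1, 0, -0.003, 0, 0], [-1, 0, -0.002, 0, 0], [-1, 0, -0.002, 0, 0], [-1, 0, 0, 0, 0]]])

```text
time: 5.68
position: [0.5242, -0.0069, 0.0844]
orientation: [[-0.166, 0.986, 0.007], [0.986, 0.166, -0.001], [-0.002, 0.007, -1.0]]
contact_force: [2.2, -1.7, 9.2]
finger_gap: 0.112
finger_force: 40.8
```

Emit:
apply_moves(series=[[[-1, 0, -0.002, 0, 0], [-1, 0, -0.002, 0, 0], [-1, 0, -0.002, 0, 0], [-1, 0, -0.002, 0, 0], [-1, 0, 0, 0, 0]]])

```text
time: 6.1
position: [0.5164, -0.0083, 0.0844]
orientation: [[-0.166, 0.986, 0.007], [0.986, 0.166, -0.001], [-0.002, 0.007, -1.0]]
contact_force: [2.3, -2.7, 9.1]
finger_gap: 0.108
finger_force: 40.8
```

Emit:
apply_moves(series=[[[-1, 0, -0.002, 0, 0], [-1, 0, -0.002, 0, 0], [-1, 0, -0.002, 0, 0], [-1, 0, -0.002, 0, 0], [-1, 0, 0, 0, 0]]])

```text
time: 6.52
position: [0.5148, -0.0086, 0.0845]
orientation: [[-0.167, 0.986, 0.02], [0.986, 0.167, 0.001], [-0.003, 0.02, -1.0]]
contact_force: [10.8, -0.8, -1.4]
finger_gap: 0.109
finger_force: 39.9
```

Emit:
apply_moves(series=[[[-0.2, 0, 0, 0, 0], [-0.2, 0, 0, 0, 0], [-0.2, 0, 0, 0, 0], [-0.2, 0, 0, -0.01, 0], [-0.2, 0, 0, -0.03, 0]]])

```text
time: 6.93
position: [0.5033, -0.0084, 0.1205]
orientation: [[-0.167, 0.986, -0.007], [0.986, 0.167, 0.0], [0.001, -0.006, -1.0]]
contact_force: [0.6, 1.0, 0.4]
finger_gap: 0.403
finger_force: 0.0
```

Emit:
apply_moves(series=[[[0, 0, 0, -0.04, 0], [1, 0, 0, -0.04, 0], [1, 0, 0, -0.03, 0], [1, 0, 0, -0.03, 0], [1, 0, 0, 0, 0]]])

```text
time: 7.35
position: [0.5078, -0.0088, 0.2682]
orientation: [[-0.166, 0.986, 0.01], [0.986, 0.166, 0.001], [-0.001, 0.01, -1.0]]
contact_force: [0.4, 0.2, 0.2]
finger_gap: 0.998
finger_force: 0.0
```

Emit:
apply_moves(series=[[[1, -0.04, 0, 0, 0], [1, -0.04, 0, 0, 0], [1, -0.04, 0, 0, 0], [1, -0.04, 0, 0, 0], [1, -0.04, 0, 0, 0]]])

```text
time: 7.77
position: [0.5378, -0.2075, 0.2624]
orientation: [[-0.167, 0.986, -0.001], [0.986, 0.167, 0.001], [0.001, -0.001, -1.0]]
contact_force: [0.8, 0.9, -0.1]
finger_gap: 1.004
finger_force: 0.0
```

Run:
```python
from h import *
o=get_obs();print(o["position"],yaw(o),o["finger_gap"])
d=get_image("top");big=cv2.resize(d["color"][80:290,180:440],None,fx=2.8,fy=2.8,interpolation=2);cv2.imwrite("pics/t2.png",big[:,:,::-1])
d=get_image("wrist");cv2.imwrite("pics/w2.png",d["color"][:,:,::-1])
```

```text
[ 0.53784957 -0.20748894  0.26244298] 99.60956853486219 1.0040676322851976
```

View pics/t2.png

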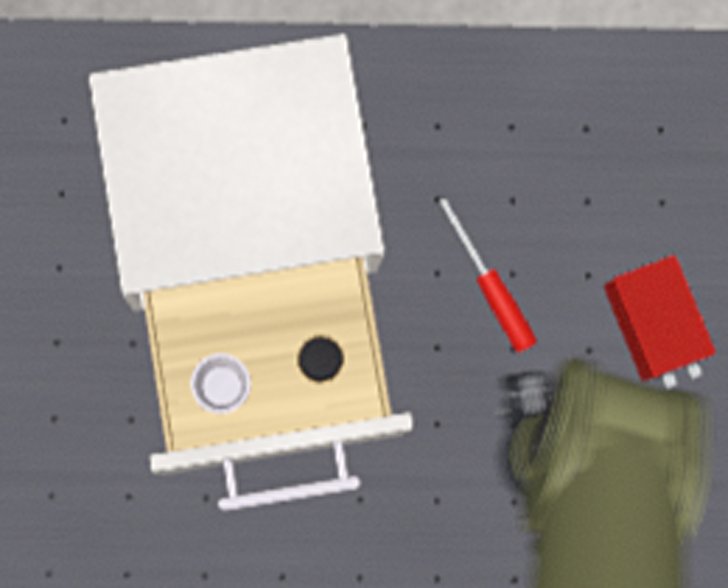

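The drawer is fully open, with the drawer cup at crop (220,383), the tin at (320,358) and both upright. I now measure both cups by fitting circles on the lip plane.

```bash
cat >> h.py <<'E'
def circ(P):
    P=np.asarray(P)[:,:2];A=np.c_[2*P,np.ones(len(P))];s=np.linalg.lstsq(A,(P**2).sum(1),rcond=None)[0]
    return s[:2],np.sqrt(s[2]+s[:2]@s[:2])
def bench_cup(d,o,guess,z=.045,rad=60):
    """rim circle from the wrist picture: bright, unsaturated blob next to the guess"""
    H=d["hand_eye"];q=np.linalg.inv(H)@np.append(o["orientation"].T@(np.append(guess,z)-o["position"]),1)
    r=np.hypot(q[0],q[1]);a=np.arctan2(r,q[2]);u=d["cx"]+d["fx"]*a*q[0]/r;v=d["cy"]+d["fx"]*a*q[1]/r
    g=d["color"].astype(int).min(2);m=(g>150).astype(np.uint8)
    c=[c for c in cv2.findContours(m,0,1)[0] if cv2.contourArea(c)>200]
    c=min(c,key=lambda c:np.linalg.norm(c[:,0].mean(0)-(u,v)))
    h=cv2.convexHull(c)[:,0].astype(float)
    print("guess px",u,v,"blob",h.min(0),h.max(0))
    return circ([wplane(d,o,*p,z) for p in h])
E
python3 - <<'E'
from h import *
o=get_obs();w=get_image("wrist");print("bench cup wrist",bench_cup(w,o,[.511,-.318]))
d=get_image("top");c=d["color"].astype(int)
hsv=cv2.cvtColor(d["color"],cv2.COLOR_RGB2HSV)
m=np.zeros(hsv.shape[:2],np.uint8);R=(slice(200,236),slice(246,276));m[R]=(hsv[R][...,1]<60)
m=cv2.morphologyEx(m,cv2.MORPH_CLOSE,np.ones((3,3)))
k=max(cv2.findContours(m,0,1)[0],key=cv2.contourArea);h=cv2.convexHull(k)[:,0].astype(float);print(h.min(0),h.max(0))
print("drawer cup",circ([onplane(d,*p,.061) for p in h]))
s=get_image("scene");cv2.imwrite("pics/s2.png",s["color"][:,:,::-1])
print("expected scene px", proj(s,[.51,.05,.063]))
E
```

```text
guess px 237.87830967312422 266.97311284076443 blob [214. 241.] [264. 288.]
bench cup wrist (array([ 0.51188743, -0.3161204 ]), np.float64(0.030417672088173153))
[248. 206.] [269. 227.]
drawer cup (array([0.62344574, 0.06393271]), np.float64(0.030954860273903036))
expected scene px [286.67729517 178.19009163]
```

View pics/w2.png

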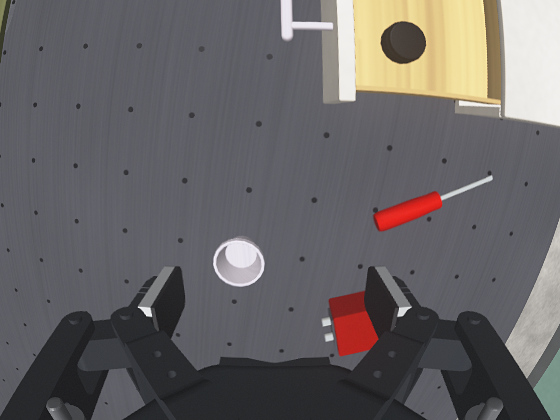

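The wrist view shows the bench cup at (239,263), clear of the box (355,320) and the driver. Next I move above it.

Emit:
apply_moves(series=[[[1, -0.034, -0.015, 0.01, 0], [1, -0.034, -0.015, 0.03, 0], [1, -0.035, -0.014, 0.03, 0], [1, 0, 0, 0.03, 0], [1, 0, 0, 0, 0]]])

```text
time: 8.43
position: [0.5106, -0.3039, 0.1652]
orientation: [[-0.165, 0.986, -0.01], [0.986, 0.165, 0.005], [0.006, -0.009, -1.0]]
contact_force: [-0.8, 1.9, -0.0]
finger_gap: 0.999
finger_force: 0.0
```

Run:
```python
from h import *
o=get_obs();w=get_image("wrist");c,r=bench_cup(w,o,[.511,-.318]);print(c,r,o["position"],np.round(o["orientation"][:,2],3),"tool shift",tool(o,np.append(c,.047)-o["position"]))
```

```text
guess px 272.57560011874926 230.74510924457456 blob [236. 192.] [313. 265.]
[ 0.51235809 -0.31725478] 0.030462007390041762 [ 0.51063323 -0.3039198   0.1651978 ] [-0.01   0.005 -1.   ] tool shift [-0.01417472  0.00053404  0.11811143]
```

Emit:
apply_moves(series=[[[1, 0, 0, 0.02, 0], [1, 0, 0, 0.01, 0], [1, 0, 0, 0, 0], [1, 0, 0, 0, 0]]])

```text
time: 8.82
position: [0.5155, -0.3037, 0.1409]
orientation: [[-0.169, 0.986, 0.0], [0.986, 0.169, 0.001], [0.001, 0.001, -1.0]]
contact_force: [0.4, 0.1, 0.5]
finger_gap: 1.001
finger_force: 0.0
```

Run:
```python
from h import *
o=get_obs();w=get_image("wrist");c,r=bench_cup(w,o,[.511,-.318]);print(c,r,o["position"],np.round(o["orientation"][:,2],3),"tool shift",tool(o,np.append(c,.047)-o["position"]))
```

```text
guess px 263.99620838604574 240.84354748222827 blob [224. 199.] [307. 278.]
[ 0.51201683 -0.31776899] 0.03034566350047407 [ 0.51552976 -0.3037108   0.14094564] [ 0.     0.001 -1.   ] tool shift [-0.01332076 -0.00589004  0.09393413]
```

Emit:
apply_moves(series=[[[1, -0.013, -0.006, 0.01, 0], [1, 0, 0, 0.025, 0], [1, 0, 0, 0.03, 0], [1, 0, 0, 0.026, 0], [1, 0, 0, 0.012, 0]]])

```text
time: 9.28
position: [0.5105, -0.3181, 0.0356]
orientation: [[-0.167, 0.986, -0.002], [0.986, 0.167, 0.001], [0.002, -0.002, -1.0]]
contact_force: [-0.8, 0.5, -0.3]
finger_gap: 0.995
finger_force: 0.0
```

Emit:
apply_moves(series=[[[1, 0, 0, 0, 0], [1, 0, 0, 0, 0]]])

```text
time: 9.45
position: [0.5116, -0.3191, 0.0379]
orientation: [[-0.167, 0.986, 0.001], [0.986, 0.167, -0.0], [-0.0, 0.001, -1.0]]
contact_force: [-0.1, 0.5, 1.1]
finger_gap: 0.998
finger_force: 0.0
```

Emit:
apply_moves(series=[[[0.35, 0, 0, 0, 0], [0.35, 0, 0, 0, 0], [-1, 0, 0, 0, 0], [-1, 0, 0, 0, 0], [-1, 0, 0, 0, 0]]], grip_force=30)

```text
time: 9.87
position: [0.5121, -0.3197, 0.0392]
orientation: [[-0.167, 0.986, 0.003], [0.986, 0.167, -0.002], [-0.002, 0.003, -1.0]]
contact_force: [-0.5, 0.3, 4.9]
finger_gap: 0.68
finger_force: 31.3
```

Emit:
apply_moves(series=[[[-1, 0, 0, -0.005, 0], [-1, 0, 0, -0.02, 0], [-1, 0, 0, -0.03, 0], [-1, 0, 0, -0.03, 0], [-1, 0, 0, -0.03, 0]]])

```text
time: 10.28
position: [0.5108, -0.3189, 0.1541]
orientation: [[-0.167, 0.986, 0.0], [0.986, 0.167, -0.0], [-0.0, 0.0, -1.0]]
contact_force: [-0.5, -0.8, -0.9]
finger_gap: 0.676
finger_force: 32.5
```

Emit:
apply_moves(series=[[[-1, 0, 0, -0.03, 0], [-1, 0, 0, -0.03, 0], [-1, 0, 0, -0.01, 0], [-1, 0, 0, 0, 0], [-1, 0, 0, 0, 0]]])

```text
time: 10.7
position: [0.5107, -0.3189, 0.2223]
orientation: [[-0.167, 0.986, 0.0], [0.986, 0.167, -0.0], [-0.0, 0.0, -1.0]]
contact_force: [-0.4, 0.9, -1.4]
finger_gap: 0.68
finger_force: 32.6
```

Run:
```python
from h import *
o=get_obs();w=get_image("wrist");cv2.imwrite("pics/w3.png",w["color"][:,:,::-1]);print(o["position"],o["finger_gap"],o["finger_force"],o["contact_force"])
print("to drawer cup",tool(o,[.6234-o["position"][0],.0639-o["position"][1],0]))
```

```text
[ 0.5107461  -0.31886522  0.22233589] 0.6797728400892898 32.56233179010451 [-0.42848016  0.93660772 -1.42883453]
to drawer cup [3.58650110e-01 1.74843388e-01 1.49554549e-05]
```

View pics/w3.png

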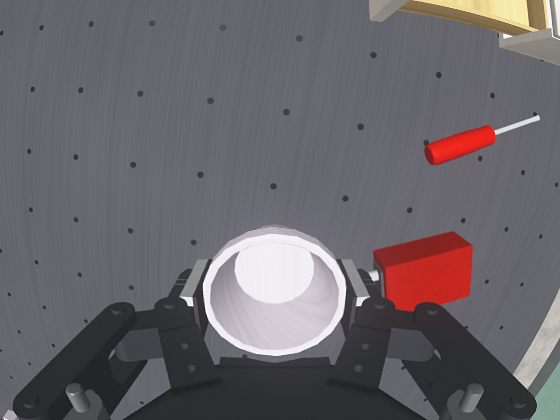

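Held cup is upright, with its rim centre near (275,293). I move next to the drawer cup and measure both with the same camera.

Emit:
apply_moves(series=[[[-1, 0.02, 0.013, 0, 0], [-1, 0.03, 0.02, 0, 0], [-1, 0.03, 0.02, 0, 0], [-1, 0.03, 0.02, 0, 0], [-1, 0.03, 0.02, 0, 0]]])

```text
time: 11.17
position: [0.5785, -0.1636, 0.2198]
orientation: [[-0.166, 0.986, -0.004], [0.986, 0.166, 0.001], [0.002, -0.004, -1.0]]
contact_force: [0.3, -0.6, -0.2]
finger_gap: 0.674
finger_force: 32.5
```

Emit:
apply_moves(series=[[[-1, 0.03, 0.02, 0, 0], [-1, 0.03, 0.02, 0, 0], [-1, 0.03, 0.02, 0, 0], [-1, 0.03, 0.022, 0, 0], [-1, 0.01, 0, 0, 0]]])

```text
time: 11.58
position: [0.6407, -0.0145, 0.2196]
orientation: [[-0.175, 0.984, -0.0], [0.984, 0.175, 0.006], [0.006, 0.001, -1.0]]
contact_force: [0.4, 1.6, -0.9]
finger_gap: 0.678
finger_force: 32.6
```

Emit:
apply_moves(series=[[[-1, 0, 0, 0, 0], [-1, 0, 0, 0, 0], [-1, 0, 0, 0, 0]]])

```text
time: 11.83
position: [0.6374, -0.0256, 0.2208]
orientation: [[-0.165, 0.986, -0.003], [0.986, 0.165, -0.002], [-0.001, -0.003, -1.0]]
contact_force: [-0.2, 0.3, -1.5]
finger_gap: 0.675
finger_force: 32.6
```

Run:
```python
from h import *
o=get_obs();w=get_image("wrist");cv2.imwrite("pics/w4.png",w["color"][:,:,::-1]);print(o["position"],np.round(o["orientation"],3).tolist(),o["finger_gap"],o["finger_force"])
print("to drawer cup",tool(o,[.6234-o["position"][0],.0639-o["position"][1],0]))
```

```text
[ 0.63744378 -0.02561319  0.2207558 ] [[-0.165, 0.986, -0.003], [0.986, 0.165, -0.002], [-0.001, -0.003, -1.0]] 0.6746130114141647 32.575171468779445
to drawer cup [ 0.09060365  0.00089734 -0.00011089]
```

View pics/w4.png

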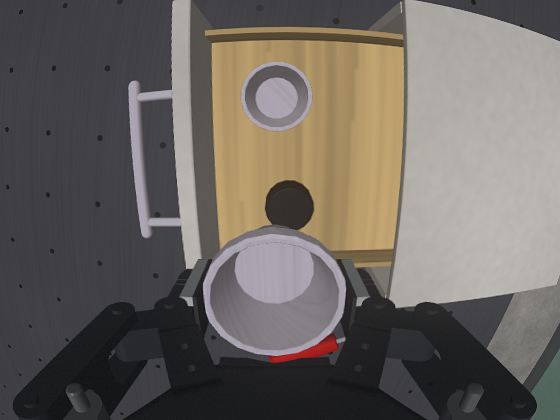

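The view shows the drawer cup rim (columns 241–312, rows 61–131), the tin at (290,205), and the held rim centred near (275,292).

Run:
```python
from h import *
o=get_obs();w=get_image("wrist");im=w["color"]
hsv=cv2.cvtColor(im,cv2.COLOR_RGB2HSV)
m=np.zeros(hsv.shape[:2],np.uint8);m[50:150,226:335]=hsv[50:150,226:335,1]<75
k=max(cv2.findContours(m,0,1)[0],key=cv2.contourArea);h=cv2.convexHull(k)[:,0].astype(float);print(h.min(0),h.max(0))
for z in(.058,.063):
    c,r=circ([wplane(w,o,*p,z) for p in h]);print("drawer cup",z,c,r,"rel tool",tool(o,np.append(c,0)-np.append(o["position"][:2],0)))
f=wplane(w,o,212,97,.018);print("front foot dist",tool(o,f-np.append(c,.018)))
# held rim: bright ring just inside; radial edge search for the ring's outer boundary on free arcs
g=cv2.GaussianBlur(cv2.cvtColor(im,cv2.COLOR_RGB2GRAY),(3,3),0).astype(float)
zt=o["position"][2]
for name,r0,r1,cond in(("inner",48,72,-1),):
    P=[]
    for a in np.radians(np.arange(0,360,4)):
        rr=np.arange(r0,r1,.5);uu=275+rr*np.cos(a)*1.05;vv=292+rr*np.sin(a)*.92
        s=cv2.remap(g.astype(np.float32),uu[None].astype(np.float32),vv[None].astype(np.float32),1)[0]
        i=np.argmax(np.diff(s));P.append((uu[i],vv[i]))
    P=np.array(P);W=np.array([wplane(w,o,*p,zt+.006) for p in P])
    for _ in range(4):
        c,r=circ(W);e=abs(np.hypot(*(W[:,:2]-c).T)-r);W=W[e<max(.0012,1.5*np.median(e))]
    print("held",name,c,r,len(W),"rel tool",tool(o,np.append(c,zt)-o["position"]))
```

```text
[240.  61.] [311. 130.]
drawer cup 0.058 [0.6240514  0.06411346] 0.030423213088406887 rel tool [ 0.09116886  0.00133477 -0.00011894]
drawer cup 0.063 [0.62408251 0.06381276] 0.029882919890412037 rel tool [ 0.09086713  0.00131619 -0.00011851]
front foot dist [ 0.00206712 -0.06231033  0.00014699]
held inner [ 0.6373555  -0.02412998] 0.026621944897676716 59 rel tool [ 1.93818392e-03  1.98558470e-06 -2.46524107e-06]
```

Emit:
apply_moves(series=[[[-1, 0.015, 0.0013, 0, 0], [-1, 0.025, 0, 0, 0], [-1, 0.025, 0, 0, 0], [-1, 0.015, 0, 0, 0], [-1, 0.009, 0, 0, 0]]])

```text
time: 12.35
position: [0.6242, 0.0683, 0.2222]
orientation: [[-0.17, 0.985, -0.001], [0.985, 0.17, 0.003], [0.003, -0.0, -1.0]]
contact_force: [-0.4, -0.1, 0.0]
finger_gap: 0.675
finger_force: 32.6
```

Emit:
apply_moves(series=[[[-1, 0, 0, 0.015, 0], [-1, 0, 0, 0.025, 0], [-1, 0, 0, 0.025, 0], [-1, 0, 0, 0.025, 0], [-1, 0, 0, 0.014, 0]]])

```text
time: 12.77
position: [0.6236, 0.0636, 0.1156]
orientation: [[-0.166, 0.986, -0.003], [0.986, 0.166, -0.001], [-0.0, -0.003, -1.0]]
contact_force: [-0.3, -0.4, -0.5]
finger_gap: 0.678
finger_force: 32.6
```

Emit:
apply_moves(series=[[[-1, 0, 0, 0, 0], [-1, 0, 0, 0, 0], [-1, 0, 0, 0, 0]]])

```text
time: 13.02
position: [0.626, 0.064, 0.1193]
orientation: [[-0.166, 0.986, 0.002], [0.986, 0.166, 0.0], [-0.0, 0.002, -1.0]]
contact_force: [-0.4, 0.7, -0.5]
finger_gap: 0.675
finger_force: 32.6
```

Run:
```python
from h import *
o=get_obs();c=np.array([.62407,.0639]);
t=tool(o,[c[0]-o["position"][0],c[1]-o["position"][1],0]);t[0]-=.0019;print(o["position"],np.round(o["orientation"][:,2],4),"residual",t,o["contact_force"])
s=get_image("scene");b=cv2.resize(s["color"][150:330,220:420],None,fx=3,fy=3,interpolation=2);cv2.imwrite("pics/s5.png",b[:,:,::-1])
```

```text
[0.62600613 0.06403872 0.119331  ] [ 2.2e-03  1.0e-04 -1.0e+00] residual [-1.71561958e-03 -1.93231118e-03 -4.29972959e-06] [-0.44257154  0.70407129 -0.46430281]
```

View pics/s5.png

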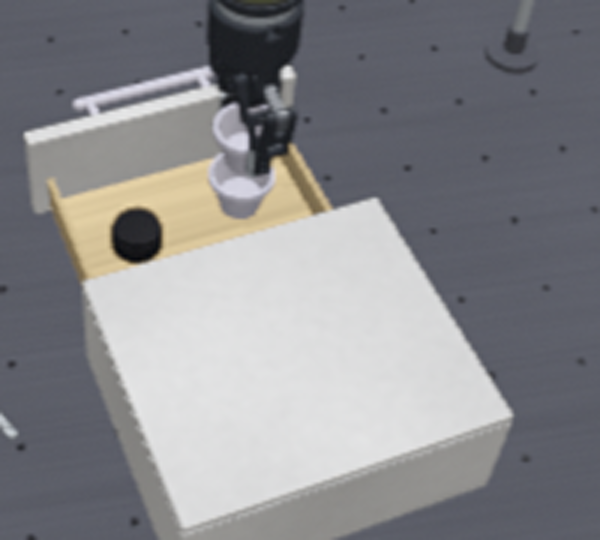

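The scene view shows the held cup directly above the drawer cup, with no contact. I correct about 2 mm and lower it slowly.

Emit:
apply_moves(series=[[[-1, -0.0017, -0.0019, 0.006, 0], [-1, 0, 0, 0.008, 0], [-1, 0, 0, 0.008, 0], [-1, 0, 0, 0.005, 0], [-1, 0, 0, 0, 0]]])

```text
time: 13.48
position: [0.6223, 0.0623, 0.0895]
orientation: [[-0.167, 0.986, -0.003], [0.986, 0.167, -0.0], [0.0, -0.003, -1.0]]
contact_force: [-0.3, -0.1, -0.5]
finger_gap: 0.675
finger_force: 32.6
```

Emit:
apply_moves(series=[[[-1, 0, 0, 0.003, 0], [-1, 0, 0, 0.003, 0], [-1, 0, 0, 0.002, 0], [-1, 0, 0, 0, 0], [-1, 0, 0, 0, 0]]])

```text
time: 13.9
position: [0.6238, 0.0624, 0.0834]
orientation: [[-0.167, 0.986, 0.001], [0.986, 0.167, 0.0], [0.0, 0.001, -1.0]]
contact_force: [0.9, -0.9, -0.2]
finger_gap: 0.68
finger_force: 33.1
```

Emit:
apply_moves(series=[[[-1, 0, 0, 0.002, 0], [-1, 0, 0, 0.002, 0], [-1, 0, 0, 0.002, 0], [-1, 0, 0, 0, 0], [-1, 0, 0, 0, 0]]])

```text
time: 14.32
position: [0.629, 0.0629, 0.0803]
orientation: [[-0.166, 0.986, 0.013], [0.986, 0.166, 0.002], [-0.0, 0.013, -1.0]]
contact_force: [3.9, 0.5, 11.0]
finger_gap: 0.67
finger_force: 38.7
```

Emit:
apply_moves(series=[[[-1, 0, 0, 0.001, 0], [-1, 0, 0, 0.001, 0], [-1, 0, 0, 0.001, 0], [-1, 0, 0, 0, 0], [-1, 0, 0, 0, 0]]])

```text
time: 14.73
position: [0.6299, 0.0628, 0.0794]
orientation: [[-0.166, 0.986, 0.015], [0.986, 0.166, 0.002], [-0.001, 0.015, -1.0]]
contact_force: [1.2, 0.3, 24.5]
finger_gap: 0.676
finger_force: 44.2
```

Contact comes about 6 mm early with sideways deflection, so it is touching the wall. I back off and look.

Emit:
apply_moves(series=[[[-1, 0, 0, -0.003, 0], [-1, 0, 0, -0.003, 0], [-1, 0, 0, -0.003, 0], [-1, 0, 0, 0, 0], [-1, 0, 0, 0, 0]]])

```text
time: 15.15
position: [0.6226, 0.0623, 0.0826]
orientation: [[-0.167, 0.986, -0.002], [0.986, 0.167, -0.0], [0.0, -0.002, -1.0]]
contact_force: [0.1, -0.9, -1.6]
finger_gap: 0.677
finger_force: 33.9
```

Run:
```python
from h import *
o=get_obs();print(o["position"],np.round(o["orientation"][:,2],4),o["contact_force"],o["ft_torque"])
w=get_image("wrist")["color"];s=get_image("scene")["color"]
a=cv2.resize(w[190:400,150:400],(500,420),interpolation=2);b=cv2.resize(s[180:240,270:330],(300,300),interpolation=2)
c=np.zeros((420,800,3),np.uint8);c[:,:500]=a;c[:300,500:]=b;cv2.imwrite("pics/c6.png",c[:,:,::-1])
```

```text
[0.62261303 0.06227061 0.08255713] [-1.8e-03 -1.0e-04 -1.0e+00] [ 0.11542394 -0.89536716 -1.60535124] [ 0.01289475  0.01975682 -0.02442994]
```

View pics/c6.png

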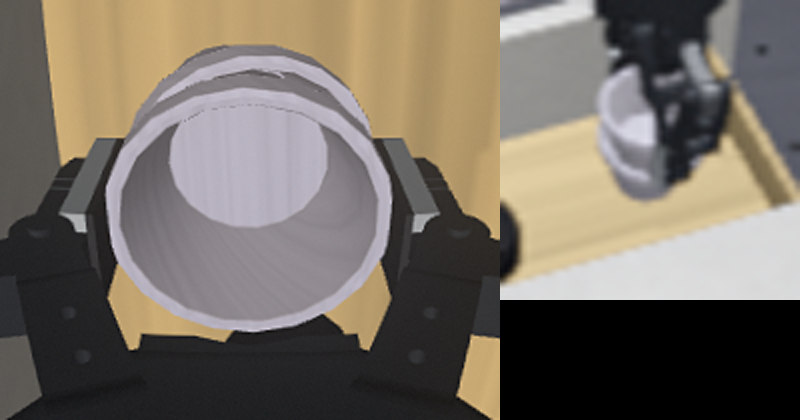

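The cause is clear: the pads reach about 20 mm below the held rim and hit the lower cup's lip (same 60 mm diameter). I need to grip higher, so I lift out, set the cup down on its old clear spot and regrip about 12 mm higher.

Emit:
apply_moves(series=[[[-1, 0, 0, -0.005, 0], [-1, 0, 0, -0.01, 0], [-1, 0, 0, -0.02, 0], [-1, 0, 0, -0.03, 0], [-1, 0, 0, -0.03, 0]]])

```text
time: 15.67
position: [0.6228, 0.0623, 0.1792]
orientation: [[-0.167, 0.986, -0.002], [0.986, 0.167, -0.0], [0.0, -0.002, -1.0]]
contact_force: [1.6, -1.1, -1.1]
finger_gap: 0.682
finger_force: 33.9
```

Emit:
apply_moves(series=[[[-1, 0, 0, -0.02, 0], [-1, 0, 0, -0.01, 0], [-1, -0.02, -0.01, 0, 0], [-1, -0.03, -0.014, 0, 0], [-1, -0.034, -0.017, 0, 0]]])

```text
time: 16.08
position: [0.5971, -0.0256, 0.2083]
orientation: [[-0.171, 0.985, 0.001], [0.985, 0.171, 0.002], [0.002, 0.001, -1.0]]
contact_force: [1.3, -1.5, -2.5]
finger_gap: 0.673
finger_force: 33.8
```

Emit:
apply_moves(series=[[[-1, -0.034, -0.017, 0, 0], [-1, -0.034, -0.017, 0, 0], [-1, -0.034, -0.017, 0, 0], [-1, -0.034, -0.017, 0, 0], [-1, -0.034, -0.017, 0, 0]]])

```text
time: 16.5
position: [0.5403, -0.2106, 0.208]
orientation: [[-0.167, 0.986, -0.001], [0.986, 0.167, 0.0], [0.0, -0.001, -1.0]]
contact_force: [0.9, -0.9, -0.7]
finger_gap: 0.676
finger_force: 33.8
```

Emit:
apply_moves(series=[[[-1, -0.034, -0.017, 0, 0], [-1, -0.034, -0.016, 0, 0], [-1, -0.02, -0.01, 0, 0], [-1, 0, 0, 0, 0], [-1, 0, 0, 0, 0]]])

```text
time: 16.92
position: [0.5124, -0.3049, 0.2078]
orientation: [[-0.163, 0.987, -0.001], [0.987, 0.163, -0.0], [0.0, -0.001, -1.0]]
contact_force: [-0.3, 0.6, -2.0]
finger_gap: 0.675
finger_force: 33.5
```

Run:
```python
from h import *
o=get_obs();print(o["position"],np.round(o["orientation"][:,2],4),o["contact_force"],o["finger_gap"])
d=get_image("top");hsv=cv2.cvtColor(d["color"],cv2.COLOR_RGB2HSV)
m=np.zeros(hsv.shape[:2],np.uint8);R=(slice(200,236),slice(246,276));m[R]=(hsv[R][...,1]<60)
m=cv2.morphologyEx(m,cv2.MORPH_CLOSE,np.ones((3,3)))
k=max(cv2.findContours(m,0,1)[0],key=cv2.contourArea);h=cv2.convexHull(k)[:,0].astype(float);print(h.min(0),h.max(0))
print("drawer cup",circ([onplane(d,*p,.061) for p in h]))
```

```text
[ 0.51238504 -0.30485098  0.20783525] [-1.2e-03 -2.0e-04 -1.0e+00] [-0.3285061   0.61871682 -2.01784782] 0.6754327688126143
[275. 235.] [275. 235.]
drawer cup (array([0.16217639, 0.00464462]), np.float64(0.40998432621046893))
```

The drawer cup is not where it was; perhaps it came along. I check.

Run:
```python
from h import *
s=get_image("scene")["color"];t=get_image("top")["color"];w=get_image("wrist")["color"]
c=np.zeros((600,800,3),np.uint8);c[:300,:400]=cv2.resize(s[150:330,110:350],(400,300),interpolation=2);c[:300,400:]=cv2.resize(t[120:300,220:460],(400,300),interpolation=2);c[300:,:400]=cv2.resize(w,(400,300),interpolation=3)
cv2.imwrite("pics/c7.png",c[:,:,::-1])
```

```text
(no output)
```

View pics/c7.png

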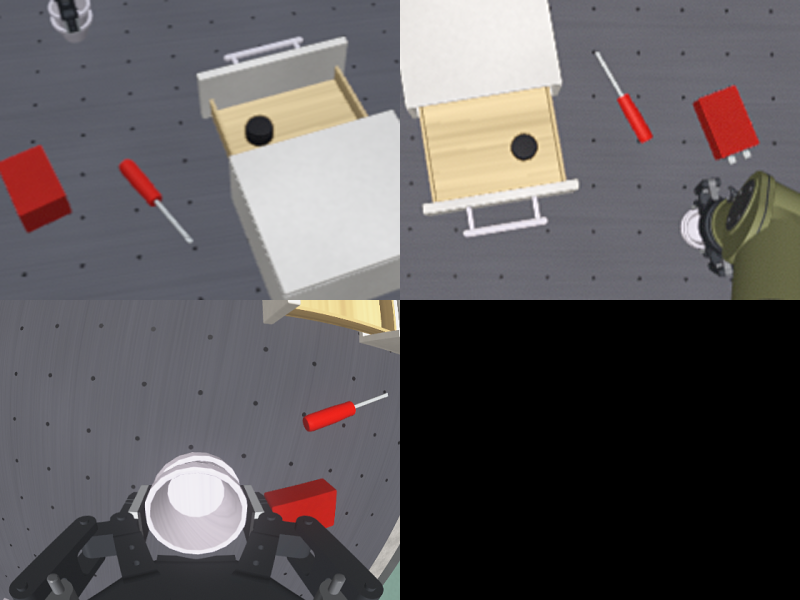

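Both cups came along: the pads clamp both lips, the drawer is empty apart from the tin, and nothing else has moved. I've now viewed one more picture than the limit of 10, so I'll use numbers only from here. Plan: set both down here, separate them, return the drawer cup to its place, then nest properly with a high grip.

Emit:
apply_moves(series=[[[-1, 0, 0, 0.015, 0], [-1, 0, 0, 0.03, 0], [-1, 0, 0, 0.03, 0], [-1, 0, 0, 0.03, 0], [-1, 0, 0, 0.02, 0]]])

```text
time: 17.53
position: [0.5136, -0.3006, 0.0807]
orientation: [[-0.169, 0.986, -0.002], [0.986, 0.169, 0.002], [0.003, -0.002, -1.0]]
contact_force: [-0.0, -0.4, -0.5]
finger_gap: 0.678
finger_force: 33.5
```

Emit:
apply_moves(series=[[[-1, 0, 0, 0.006, 0], [-1, 0, 0, 0.003, 0], [-1, 0, 0, 0.002, 0], [-1, 0, 0, 0.002, 0], [-1, 0, 0, 0, 0]]])

```text
time: 17.95
position: [0.5146, -0.3033, 0.0712]
orientation: [[-0.167, 0.986, 0.002], [0.986, 0.167, -0.001], [-0.001, 0.002, -1.0]]
contact_force: [0.6, -0.0, -1.7]
finger_gap: 0.681
finger_force: 33.6
```

Emit:
apply_moves(series=[[[-1, 0, 0, 0.002, 0], [-1, 0, 0, 0.002, 0], [-1, 0, 0, 0.0, 0], [-1, 0, 0, 0, 0]]], grip_force=20)

```text
time: 18.28
position: [0.5138, -0.3031, 0.0663]
orientation: [[-0.167, 0.986, 0.0], [0.986, 0.167, 0.0], [-0.0, 0.0, -1.0]]
contact_force: [-0.0, 0.0, -2.1]
finger_gap: 0.677
finger_force: 33.6
```

Emit:
apply_moves(series=[[[-1, 0, 0, 0.001, 0], [-1, 0, 0, 0.001, 0], [-1, 0, 0, 0.001, 0], [-1, 0, 0, 0, 0], [-1, 0, 0, 0, 0]]])

```text
time: 18.7
position: [0.5137, -0.303, 0.063]
orientation: [[-0.167, 0.986, -0.0], [0.986, 0.167, 0.0], [0.0, -0.0, -1.0]]
contact_force: [-0.1, 0.2, -0.5]
finger_gap: 0.68
finger_force: 33.5
```

Emit:
apply_moves(series=[[[-1, 0, 0, 0.001, 0], [-1, 0, 0, 0.001, 0], [-1, 0, 0, 0.001, 0], [-1, 0, 0, 0, 0], [-1, 0, 0, 0, 0]]])

```text
time: 19.12
position: [0.514, -0.304, 0.0618]
orientation: [[-0.166, 0.986, 0.001], [0.986, 0.166, -0.002], [-0.002, 0.001, -1.0]]
contact_force: [-2.6, -0.4, 11.7]
finger_gap: 0.678
finger_force: 38.4
```

Emit:
apply_moves(series=[[[0.34, 0, 0, 0, 0], [0.34, 0, 0, 0.0, 0], [0.34, 0, 0, 0.001, 0], [0.34, 0, 0, 0.001, 0], [0.34, 0, 0, 0.001, 0]]])

```text
time: 19.53
position: [0.5144, -0.305, 0.0606]
orientation: [[-0.165, 0.986, 0.003], [0.986, 0.166, -0.003], [-0.004, 0.002, -1.0]]
contact_force: [-5.7, 1.7, 31.9]
finger_gap: 0.681
finger_force: 44.9
```

Emit:
apply_moves(series=[[[0.34, 0, 0, -0.002, 0], [0.34, 0, 0, -0.002, 0], [0.37, 0, 0, 0, 0], [0.38, 0, 0, 0, 0], [0.39, 0, 0, 0, 0]]])

```text
time: 19.95
position: [0.5138, -0.3029, 0.0609]
orientation: [[-0.167, 0.986, -0.0], [0.986, 0.167, 0.0], [0.0, -0.0, -1.0]]
contact_force: [-0.3, -0.3, -0.8]
finger_gap: 0.69
finger_force: 0.4
```

Emit:
apply_moves(series=[[[0.41, 0, 0, 0, 0], [0.43, 0, 0, 0, 0], [0.45, 0, 0, 0, 0], [0.5, 0, 0, 0, 0], [0.5, 0, 0, 0, 0]]])

```text
time: 20.37
position: [0.5136, -0.303, 0.061]
orientation: [[-0.167, 0.986, -0.0], [0.986, 0.167, 0.0], [0.0, -0.0, -1.0]]
contact_force: [-0.4, 0.1, 0.2]
finger_gap: 0.752
finger_force: 0.1
```

```bash
cat >> h.py <<'E'
def rim(u0,v0,zt,au=66,av=61,lo=.8,hi=1.2):
    """inner rim circle of a cup near the pixel guess, from radial dark->bright edges, on plane zt"""
    o=get_obs();w=get_image("wrist");g=cv2.GaussianBlur(cv2.cvtColor(w["color"],cv2.COLOR_RGB2GRAY),(3,3),0).astype(np.float32)
    P=[]
    for a in np.radians(np.arange(0,360,4)):
        k=np.arange(lo,hi,.008);uu=(u0+k*au*np.cos(a)).astype(np.float32);vv=(v0+k*av*np.sin(a)).astype(np.float32)
        s=cv2.remap(g,uu[None],vv[None],1)[0];i=np.argmax(np.diff(s));P.append((uu[i],vv[i]))
    W=np.array([wplane(w,o,*p,zt) for p in P])
    for _ in range(5):
        c,r=circ(W);e=abs(np.hypot(*(W[:,:2]-c).T)-r);W=W[e<max(.0012,1.5*np.median(e))]
    return o,c,r,len(W),tool(o,np.append(c,zt)-o["position"])
E
python3 - <<'E'
from h import *
o=get_obs();print(o["position"],o["contact_force"],o["finger_gap"])
for z in(.061,.068):print(z,rim(275,292 if z>.065 else 285,z)[1:])
E
```

```text
[ 0.51362756 -0.30297607  0.06095607] [-0.36424042  0.0676686   0.21884458] 0.7524946824596767
0.061 (array([ 0.51203761, -0.30131066]), np.float64(0.028317373044877248), 48, array([ 1.90706202e-03, -1.29023916e-03, -4.29374583e-05]))
0.068 (array([ 0.51166609, -0.29755782]), np.float64(0.026323027410828113), 53, array([ 0.00568879, -0.00107994, -0.00700072]))
```

Emit:
apply_moves(series=[[[0.6, 0, 0, -0.004, 0], [0.6, 0, 0, -0.004, 0], [0.6, 0, 0, -0.001, 0], [0.6, 0, 0, 0, 0]]])

```text
time: 20.8
position: [0.5141, -0.3033, 0.0708]
orientation: [[-0.167, 0.986, 0.001], [0.986, 0.167, -0.0], [-0.001, 0.001, -1.0]]
contact_force: [-0.2, 0.3, 0.7]
finger_gap: 0.801
finger_force: 0.3
```

Emit:
apply_moves(series=[[[0.3, 0, 0, 0, 0], [-1, 0, 0, 0, 0], [-1, 0, 0, 0, 0], [-1, 0, 0, 0, 0], [-1, 0, 0, 0, 0]]], grip_force=25)

```text
time: 21.22
position: [0.5138, -0.3034, 0.0706]
orientation: [[-0.166, 0.986, 0.0], [0.986, 0.166, -0.0], [-0.0, 0.0, -1.0]]
contact_force: [-1.5, -0.3, 6.4]
finger_gap: 0.673
finger_force: 25.8
```

Emit:
apply_moves(series=[[[-1, 0, 0, -0.003, 0], [-1, 0, 0, -0.005, 0], [-1, 0, 0, -0.01, 0], [-1, 0, 0, -0.01, 0], [-1, 0, 0, -0.01, 0]]])

```text
time: 21.63
position: [0.5141, -0.303, 0.1093]
orientation: [[-0.167, 0.986, 0.001], [0.986, 0.167, -0.0], [-0.0, 0.001, -1.0]]
contact_force: [-0.6, 0.4, -0.2]
finger_gap: 0.674
finger_force: 26.9
```

Emit:
apply_moves(series=[[[-1, 0, 0, -0.02, 0], [-1, 0, 0, -0.02, 0], [-1, 0, 0, 0, 0], [-1, 0, 0, 0, 0]]])

```text
time: 21.97
position: [0.5148, -0.3035, 0.15]
orientation: [[-0.167, 0.986, 0.003], [0.986, 0.167, -0.002], [-0.002, 0.003, -1.0]]
contact_force: [-0.1, -0.3, -0.4]
finger_gap: 0.672
finger_force: 27.1
```

Run:
```python
from h import *
o=get_obs();print(o["position"],o["contact_force"],o["finger_gap"],o["finger_force"])
w=get_image("wrist");cv2.imwrite("pics/w8.png",w["color"][:,:,::-1])
g=w["color"].astype(int).min(2);m=(g>140).astype(np.uint8)
for c in cv2.findContours(m,0,1)[0]:
    if cv2.contourArea(c)>150:print(cv2.boundingRect(c),cv2.contourArea(c))
s=get_image("scene");g=s["color"].astype(int).min(2);m=np.zeros(g.shape,np.uint8);m[120:260,120:200]=g[120:260,120:200]>140
for c in cv2.findContours(m,0,1)[0]:
    if cv2.contourArea(c)>10:print("scene",cv2.boundingRect(c),cv2.contourArea(c))
print("pred lower rim/foot",proj(s,[.512,-.301,.045]),proj(s,[.512,-.301,0]),"held rim",proj(s,[.512,-.301,o["position"][2]-.007]))
```

```text
[ 0.51477412 -0.30353487  0.15000586] [-0.08907078 -0.25743891 -0.44330342] 0.6724819031142985 27.07612379526836
(208, 172, 131, 164) 15465.0
(529, 138, 31, 17) 154.5
(489, 0, 71, 27) 814.0
scene (153, 189, 22, 17) 268.0
scene (145, 170, 9, 14) 39.5
scene (161, 166, 9, 16) 54.0
pred lower rim/foot [163.22474714 197.76689331] [166.15471994 208.47000169] held rim [156.23042768 172.2168406 ]
```

Separated: the upper cup is held and the drawer cup stands at about (0.512, -0.301). I set the held one down 120 mm to the left.

Emit:
apply_moves(series=[[[-1, 0.02, 0, 0, 0], [-1, 0.035, 0, 0, 0], [-1, 0.035, 0, 0, 0], [-1, 0.02, 0, 0, 0], [-1, 0.01, 0, 0, 0]]])

```text
time: 22.48
position: [0.4926, -0.1804, 0.1472]
orientation: [[-0.171, 0.985, -0.003], [0.985, 0.171, 0.003], [0.004, -0.003, -1.0]]
contact_force: [-0.3, 0.1, -1.5]
finger_gap: 0.668
finger_force: 27.1
```

Emit:
apply_moves(series=[[[-1, 0, 0, 0.02, 0], [-1, 0, 0, 0.03, 0], [-1, 0, 0, 0.025, 0], [-1, 0, 0, 0.012, 0], [-1, 0, 0, 0, 0]]])

```text
time: 22.9
position: [0.4921, -0.185, 0.0585]
orientation: [[-0.166, 0.986, -0.005], [0.986, 0.166, 0.001], [0.002, -0.005, -1.0]]
contact_force: [-0.2, 0.4, -0.9]
finger_gap: 0.674
finger_force: 27.2
```

Emit:
apply_moves(series=[[[-1, 0, 0, 0.002, 0], [-1, 0, 0, 0.002, 0], [-1, 0, 0, 0.002, 0], [-1, 0, 0, 0, 0], [-1, 0, 0, 0, 0]]])

```text
time: 23.32
position: [0.4942, -0.1849, 0.0558]
orientation: [[-0.167, 0.986, 0.001], [0.986, 0.167, -0.0], [-0.001, 0.001, -1.0]]
contact_force: [-0.2, -0.1, -1.4]
finger_gap: 0.673
finger_force: 27.2
```

Emit:
apply_moves(series=[[[-1, 0, 0, 0.001, 0], [-1, 0, 0, 0.001, 0], [-1, 0, 0, 0, 0], [-1, 0, 0, 0, 0]]])

```text
time: 23.65
position: [0.4943, -0.1851, 0.0547]
orientation: [[-0.166, 0.986, 0.002], [0.986, 0.166, -0.001], [-0.001, 0.002, -1.0]]
contact_force: [-1.6, 1.0, 11.8]
finger_gap: 0.673
finger_force: 28.3
```

Emit:
apply_moves(series=[[[0.4, 0, 0, 0, 0], [0.6, 0, 0, 0, 0], [1, 0, 0, 0, 0], [1, 0, 0, -0.01, 0], [1, 0, 0, -0.03, 0]]])

```text
time: 24.07
position: [0.4917, -0.1838, 0.091]
orientation: [[-0.167, 0.986, -0.006], [0.986, 0.167, 0.002], [0.003, -0.006, -1.0]]
contact_force: [0.6, -0.4, 0.3]
finger_gap: 0.998
finger_force: 0.0
```

Emit:
apply_moves(series=[[[1, 0, 0, -0.03, 0], [1, 0, 0, -0.025, 0], [1, -0.03, 0, 0, 0], [1, -0.04, 0, 0, 0], [1, -0.03, 0, 0, 0]]])

```text
time: 24.48
position: [0.5111, -0.286, 0.1499]
orientation: [[-0.167, 0.986, 0.002], [0.986, 0.167, -0.002], [-0.003, 0.002, -1.0]]
contact_force: [0.3, -0.8, 0.7]
finger_gap: 1.004
finger_force: 0.0
```

Emit:
apply_moves(series=[[[1, -0.012, 0, 0, 0], [1, 0, 0, 0, 0], [1, 0, 0, 0, 0], [1, 0, 0, 0, 0]]])

```text
time: 24.82
position: [0.5123, -0.2927, 0.148]
orientation: [[-0.169, 0.986, -0.001], [0.986, 0.169, 0.002], [0.003, -0.001, -1.0]]
contact_force: [0.1, 0.2, 0.5]
finger_gap: 0.997
finger_force: 0.0
```

Run:
```python
from h import *
o=get_obs();w=get_image("wrist");print(o["position"])
for g in([.512,-.301],[.494,-.185]):
    c,r=bench_cup(w,o,g);print(c,r,tool(o,np.append(c,.0546)-o["position"]))
```

```text
[ 0.51229218 -0.29274569  0.14801474]
guess px 271.4938795879779 230.76477756041623 blob [223. 188.] [304. 267.]
[ 0.50589689 -0.30112183] 0.030301156035742845 [-0.00741405 -0.0076686   0.0934002 ]
guess px 273.91478347958827 64.04953927305158 blob [224.  20.] [312. 104.]
[ 0.4895887  -0.18358295] 0.029909448751425708 [ 0.11119135 -0.00392467  0.09369816]
```

Run:
```python
from h import *
for i in range(3):
    o=get_obs();w=get_image("wrist");print(o["position"],np.abs(o["qd"]).max())
    c,r=bench_cup(w,o,[.512,-.301]);print(c,r,tool(o,np.append(c,.0546)-o["position"]))
```

```text
[ 0.51246487 -0.29247449  0.14804306] 0.004218188327070083
guess px 271.17979053099884 231.04654650898314 blob [222. 189.] [304. 268.]
[ 0.50595761 -0.30129411] 0.030306454174547443 [-0.00781975 -0.00786608  0.09342757]
[ 0.51252905 -0.29268821  0.14805809] 0.005758476524800075
guess px 271.1364659493763 230.69732373208387 blob [222. 188.] [304. 267.]
[ 0.50590528 -0.30127591] 0.030285559315505167 [-0.00753241 -0.00794502  0.09344612]
[ 0.51257349 -0.29299692  0.14809339] 0.00767996662529472
guess px 271.1410041726922 230.22486568705116 blob [222. 188.] [304. 267.]
[ 0.5058871  -0.30132018] 0.03031831856914638 [-0.00722708 -0.0079657   0.09348431]
```

Emit:
apply_moves(series=[[[1, -0.0075, -0.0079, 0.005, 0], [1, 0, 0, 0.025, 0], [1, 0, 0, 0.03, 0], [1, 0, 0, 0.025, 0], [1, 0, 0, 0.008, 0]]])

```text
time: 25.43
position: [0.5032, -0.303, 0.0516]
orientation: [[-0.167, 0.986, -0.006], [0.986, 0.167, 0.003], [0.004, -0.005, -1.0]]
contact_force: [-0.1, -0.1, -0.4]
finger_gap: 1.003
finger_force: 0.0
```

Emit:
apply_moves(series=[[[1, 0, 0, 0, 0], [1, 0, 0, 0, 0], [1, 0, 0, 0, 0]]])

```text
time: 25.68
position: [0.5067, -0.3046, 0.0565]
orientation: [[-0.166, 0.986, 0.002], [0.986, 0.166, -0.001], [-0.002, 0.002, -1.0]]
contact_force: [0.1, 0.4, 0.6]
finger_gap: 1.001
finger_force: 0.0
```

Emit:
apply_moves(series=[[[0.35, 0, 0, 0, 0], [0.35, 0, 0, 0, 0], [-1, 0, 0, 0, 0], [-1, 0, 0, 0, 0], [-1, 0, 0, 0, 0]]], grip_force=30)

```text
time: 26.1
position: [0.5065, -0.3043, 0.0565]
orientation: [[-0.167, 0.986, 0.002], [0.986, 0.167, -0.001], [-0.001, 0.001, -1.0]]
contact_force: [-0.0, 1.1, 6.0]
finger_gap: 0.674
finger_force: 31.3
```

Emit:
apply_moves(series=[[[-1, 0, 0, -0.01, 0], [-1, 0, 0, -0.025, 0], [-1, 0, 0, -0.035, 0], [-1, 0, 0, -0.035, 0], [-1, 0, 0, -0.035, 0]]])

```text
time: 26.52
position: [0.5055, -0.3036, 0.1973]
orientation: [[-0.167, 0.986, -0.0], [0.986, 0.167, 0.0], [0.0, -0.0, -1.0]]
contact_force: [0.6, -0.1, -0.3]
finger_gap: 0.671
finger_force: 32.9
```

Emit:
apply_moves(series=[[[-1, 0, 0, -0.025, 0], [-1, 0, 0, -0.01, 0], [-1, 0, 0, 0, 0], [-1, 0, 0, 0, 0], [-1, 0, 0, 0, 0]]])

```text
time: 26.93
position: [0.5048, -0.3032, 0.2285]
orientation: [[-0.167, 0.986, -0.003], [0.986, 0.167, 0.002], [0.002, -0.003, -1.0]]
contact_force: [0.0, 0.9, -0.5]
finger_gap: 0.671
finger_force: 32.9
```

Run:
```python
from h import *
o=get_obs();p=o["position"];print(p,o["finger_gap"],tool(o,[.624-p[0],.064-p[1],0]))
d=get_image("wrist");g=d["color"].astype(int).min(2);m=(g>140).astype(np.uint8)
for c in cv2.findContours(m,0,1)[0]:
    if cv2.contourArea(c)>150:print(cv2.boundingRect(c),cv2.contourArea(c))
```

```text
[ 0.5048163  -0.30319256  0.2285213 ] 0.6712814537083578 [3.42186800e-01 1.78726743e-01 2.81660151e-04]
(513, 289, 47, 101) 1638.5
(341, 260, 28, 46) 398.0
(181, 260, 27, 46) 370.5
(210, 211, 129, 121) 12005.0
(493, 128, 45, 21) 176.0
(247, 35, 66, 63) 3159.5
(551, 0, 9, 54) 242.5
(371, 0, 189, 62) 4619.5
```

Emit:
apply_moves(series=[[[-1, 0.02, 0.0105, 0, 0], [-1, 0.034, 0.0178, 0, 0], [-1, 0.034, 0.0178, 0, 0], [-1, 0.034, 0.0178, 0, 0], [-1, 0.034, 0.0178, 0, 0]]])

```text
time: 27.4
position: [0.5599, -0.1346, 0.2283]
orientation: [[-0.166, 0.986, -0.003], [0.986, 0.166, 0.001], [0.001, -0.003, -1.0]]
contact_force: [0.6, -0.3, -0.9]
finger_gap: 0.669
finger_force: 32.9
```

Emit:
apply_moves(series=[[[-1, 0.034, 0.0178, 0, 0], [-1, 0.034, 0.0178, 0, 0], [-1, 0.034, 0.0178, 0, 0], [-1, 0.034, 0.0178, 0, 0], [-1, 0.034, 0.0178, 0, 0]]])

```text
time: 27.82
position: [0.6192, 0.0479, 0.2282]
orientation: [[-0.167, 0.986, -0.004], [0.986, 0.167, -0.001], [0.0, -0.004, -1.0]]
contact_force: [-0.1, -0.5, -0.2]
finger_gap: 0.669
finger_force: 32.9
```

Emit:
apply_moves(series=[[[-1, 0.016, 0.008, 0, 0], [-1, 0, 0, 0.02, 0], [-1, 0, 0, 0.03, 0], [-1, 0, 0, 0.03, 0], [-1, 0, 0, 0.02, 0]]])

```text
time: 28.23
position: [0.6226, 0.0632, 0.1257]
orientation: [[-0.167, 0.986, -0.006], [0.986, 0.167, -0.001], [0.0, -0.006, -1.0]]
contact_force: [-0.8, -0.1, -0.9]
finger_gap: 0.678
finger_force: 32.9
```

Emit:
apply_moves(series=[[[-1, 0, 0, 0.015, 0], [-1, 0, 0, 0.01, 0], [-1, 0, 0, 0.01, 0], [-1, 0, 0, 0.008, 0], [-1, 0, 0, 0, 0]]])

```text
time: 28.65
position: [0.6241, 0.063, 0.0854]
orientation: [[-0.167, 0.986, -0.003], [0.986, 0.167, -0.0], [0.0, -0.003, -1.0]]
contact_force: [-0.1, -0.8, -0.9]
finger_gap: 0.67
finger_force: 32.9
```

Target TCP z is about 0.0745.

Emit:
apply_moves(series=[[[-1, 0, 0, 0.004, 0], [-1, 0, 0, 0.003, 0], [-1, 0, 0, 0.002, 0], [-1, 0, 0, 0.001, 0], [-1, 0, 0, 0, 0]]])

```text
time: 29.07
position: [0.6252, 0.0632, 0.0773]
orientation: [[-0.167, 0.986, 0.0], [0.986, 0.167, 0.0], [0.0, 0.0, -1.0]]
contact_force: [-0.8, 0.3, -0.8]
finger_gap: 0.671
finger_force: 32.9
```

Emit:
apply_moves(series=[[[-1, 0, 0, 0.001, 0], [-1, 0, 0, 0.001, 0], [-1, 0, 0, 0, 0], [-1, 0, 0, 0, 0]]])

```text
time: 29.4
position: [0.6251, 0.0632, 0.0752]
orientation: [[-0.167, 0.986, -0.0], [0.986, 0.167, 0.0], [0.0, 0.0, -1.0]]
contact_force: [-0.0, -0.2, -0.7]
finger_gap: 0.671
finger_force: 32.9
```

Emit:
apply_moves(series=[[[-1, 0, 0, 0.001, 0], [-1, 0, 0, 0, 0], [0.38, 0, 0, 0, 0], [0.45, 0, 0, 0, 0], [0.5, 0, 0, 0, 0]]])

```text
time: 29.82
position: [0.6252, 0.0631, 0.0741]
orientation: [[-0.167, 0.986, 0.0], [0.986, 0.167, 0.0], [0.0, 0.0, -1.0]]
contact_force: [0.2, 0.2, -0.3]
finger_gap: 0.753
finger_force: 0.0
```

Emit:
apply_moves(series=[[[0.5, 0, 0, -0.01, 0], [0.5, 0, 0, -0.02, 0], [0.6, 0, 0, -0.035, 0], [1, 0, 0, -0.035, 0], [1, 0, 0, -0.03, 0]]])

```text
time: 30.23
position: [0.6254, 0.0631, 0.2069]
orientation: [[-0.166, 0.986, 0.002], [0.986, 0.166, 0.0], [-0.0, 0.002, -1.0]]
contact_force: [0.4, 0.3, 0.3]
finger_gap: 1.002
finger_force: 0.0
```

Emit:
apply_moves(series=[[[1, -0.02, -0.016, 0, 0], [1, -0.03, -0.024, 0, 0], [1, -0.032, -0.025, 0, 0], [1, -0.032, -0.025, 0, 0], [1, -0.032, -0.025, 0, 0]]])

```text
time: 30.65
position: [0.5351, -0.1014, 0.2051]
orientation: [[-0.167, 0.986, 0.001], [0.986, 0.167, -0.0], [-0.001, 0.001, -1.0]]
contact_force: [-0.1, -0.6, -0.1]
finger_gap: 0.998
finger_force: 0.0
```

Emit:
apply_moves(series=[[[1, -0.032, -0.025, 0, 0], [1, -0.03, -0.024, 0, 0], [1, -0.013, -0.011, 0.02, 0], [1, 0, 0, 0.03, 0], [1, 0, 0, 0, 0]]])

```text
time: 31.07
position: [0.4862, -0.1849, 0.1514]
orientation: [[-0.163, 0.987, -0.007], [0.987, 0.163, 0.001], [0.002, -0.006, -1.0]]
contact_force: [-0.2, 0.9, 0.2]
finger_gap: 0.999
finger_force: 0.0
```

Emit:
apply_moves(series=[[[1, 0, 0, 0, 0], [1, 0, 0, 0, 0]]])

```text
time: 31.23
position: [0.4905, -0.1831, 0.1553]
orientation: [[-0.168, 0.986, 0.002], [0.986, 0.168, 0.0], [0.0, 0.002, -1.0]]
contact_force: [0.0, -0.5, -0.7]
finger_gap: 0.997
finger_force: 0.0
```

```bash
cat >> h.py <<'E'
def top_cup(z=.061):
    d=get_image("top");hsv=cv2.cvtColor(d["color"],cv2.COLOR_RGB2HSV)
    m=np.zeros(hsv.shape[:2],np.uint8);R=(slice(200,236),slice(246,276));m[R]=(hsv[R][...,1]<60)
    m=cv2.morphologyEx(m,cv2.MORPH_CLOSE,np.ones((3,3)))
    k=max(cv2.findContours(m,0,1)[0],key=cv2.contourArea);h=cv2.convexHull(k)[:,0].astype(float)
    return h.min(0),h.max(0),circ([onplane(d,*p,z) for p in h])
E
python3 - <<'E'
from h import *
print(top_cup())
o=get_obs();w=get_image("wrist");print(o["position"],o["qd"].max())
c,r=bench_cup(w,o,[.49,-.184]);print(c,r,tool(o,np.append(c,.0546)-o["position"]))
E
```

```text
(array([247., 205.]), array([268., 227.]), (array([0.62473102, 0.06606828]), np.float64(0.03111397402181745)))
[ 0.49087261 -0.18310357  0.15557534] 0.0021128393037875715
guess px 271.9719190027424 217.4932463306765 blob [232. 176.] [312. 254.]
[ 0.4897251  -0.18339468] 0.0300817153012381 [-4.32586354e-05 -1.43989764e-03  1.00972008e-01]
```

Drawer cup is back in the drawer, standing. I grip the bench cup high.

Emit:
apply_moves(series=[[[1, 0, -0.0014, 0.015, 0], [1, 0, 0, 0.03, 0], [1, 0, 0, 0.03, 0], [1, 0, 0, 0.018, 0], [1, 0, 0, 0.008, 0]]])

```text
time: 31.75
position: [0.4881, -0.1832, 0.0519]
orientation: [[-0.168, 0.986, -0.001], [0.986, 0.168, 0.001], [0.001, -0.001, -1.0]]
contact_force: [0.2, -0.3, 0.2]
finger_gap: 1.001
finger_force: 0.0
```

Emit:
apply_moves(series=[[[1, 0, 0, 0, 0], [1, 0, 0, 0, 0], [1, 0, 0, 0, 0]]])

```text
time: 32.0
position: [0.4892, -0.1843, 0.0546]
orientation: [[-0.167, 0.986, 0.003], [0.986, 0.167, -0.001], [-0.001, 0.002, -1.0]]
contact_force: [0.9, 0.2, 0.6]
finger_gap: 1.001
finger_force: 0.0
```

Emit:
apply_moves(series=[[[0.35, 0, 0, 0, 0], [0.35, 0, 0, 0, 0], [-1, 0, 0, 0, 0], [-1, 0, 0, 0, 0], [-1, 0, 0, 0, 0]]], grip_force=25)

```text
time: 32.42
position: [0.4887, -0.1844, 0.0542]
orientation: [[-0.167, 0.986, 0.002], [0.986, 0.167, -0.0], [-0.001, 0.002, -1.0]]
contact_force: [-0.1, 1.0, 6.3]
finger_gap: 0.676
finger_force: 25.6
```

Emit:
apply_moves(series=[[[-1, 0, 0, -0.01, 0], [-1, 0, 0, -0.025, 0], [-1, 0, 0, -0.035, 0], [-1, 0, 0, -0.035, 0], [-1, 0, 0, -0.035, 0]]])

```text
time: 32.83
position: [0.4873, -0.184, 0.1952]
orientation: [[-0.167, 0.986, -0.001], [0.986, 0.167, 0.0], [0.0, -0.001, -1.0]]
contact_force: [0.7, 1.0, -0.9]
finger_gap: 0.674
finger_force: 27.9
```

Emit:
apply_moves(series=[[[-1, 0, 0, -0.025, 0], [-1, 0.02, 0.024, 0, 0], [-1, 0.025, 0.03, 0, 0], [-1, 0.025, 0.03, 0, 0], [-1, 0.025, 0.03, 0, 0]]])

```text
time: 33.25
position: [0.5851, -0.0704, 0.2194]
orientation: [[-0.166, 0.986, 0.001], [0.986, 0.166, 0.0], [-0.0, 0.001, -1.0]]
contact_force: [0.3, -0.9, -1.0]
finger_gap: 0.673
finger_force: 27.9
```

Emit:
apply_moves(series=[[[-1, 0.025, 0.03, 0, 0], [-1, 0.01, 0.025, 0, 0], [-1, 0.0, 0.006, 0, 0], [-1, 0, 0, 0, 0], [-1, 0, 0, 0, 0]]])

```text
time: 33.67
position: [0.6378, -0.0282, 0.2182]
orientation: [[-0.166, 0.986, -0.002], [0.986, 0.166, -0.001], [-0.001, -0.002, -1.0]]
contact_force: [-0.5, -0.6, -0.6]
finger_gap: 0.676
finger_force: 27.9
```

```bash
cat >> h.py <<'E'
def wpx(w,o,p):
    q=np.linalg.inv(w["hand_eye"])@np.append(o["orientation"].T@(np.array(p)-o["position"]),1);r=np.hypot(q[0],q[1]);a=np.arctan2(r,q[2])
    return w["cx"]+w["fx"]*a*q[0]/r,w["cy"]+w["fx"]*a*q[1]/r
def drawer_cup(guess=(.6247,.066)):
    o=get_obs();w=get_image("wrist");u,v=map(int,wpx(w,o,[*guess,.063]));hsv=cv2.cvtColor(w["color"],cv2.COLOR_RGB2HSV)
    R=(slice(max(v-48,0),v+48),slice(max(u-50,0),u+50));m=np.zeros(hsv.shape[:2],np.uint8);m[R]=hsv[R][...,1]<75
    k=max(cv2.findContours(m,0,1)[0],key=cv2.contourArea);h=cv2.convexHull(k)[:,0].astype(float)
    c,r=circ([wplane(w,o,*p,.063) for p in h]);return o,(u,v),h.min(0),h.max(0),c,r,tool(o,np.append(c-o["position"][:2],0))
E
python3 - <<'E'
from h import *
o,*q=drawer_cup();print(o["position"],q)
w=get_image("wrist");p=o["position"]
u,v=wpx(w,o,p+np.array([0,0,-.0095]));print(u,v)
for dv in(0,):print("held",rim(u,v,p[2]-.0095,58,54,.8,1.25)[1:])
E
```

```text
[ 0.63782294 -0.02816169  0.21819313] [(277, 89), array([241.,  56.]), array([313., 126.]), array([0.62491482, 0.06560126]), np.float64(0.02994821099258019), array([ 9.46060176e-02,  2.79325975e-03, -9.81944442e-05])]
273.8220081561297 285.50147343801166
held (array([ 0.63731032, -0.02859896]), np.float64(0.026653186305611132), 62, array([4.57501888e-04, 5.92587793e-05, 9.62017752e-03]))
```

Emit:
apply_moves(series=[[[-1, 0.016, 0.0027, 0, 0], [-1, 0.027, 0, 0, 0], [-1, 0.027, 0, 0, 0], [-1, 0.0155, 0, 0, 0], [-1, 0.0085, 0, 0, 0]]])

```text
time: 34.23
position: [0.6246, 0.0687, 0.2184]
orientation: [[-0.169, 0.986, -0.001], [0.986, 0.169, 0.002], [0.002, -0.001, -1.0]]
contact_force: [0.4, -0.2, 0.5]
finger_gap: 0.674
finger_force: 27.9
```

Emit:
apply_moves(series=[[[-1, 0, 0, 0.015, 0], [-1, 0, 0, 0.025, 0], [-1, 0, 0, 0.025, 0], [-1, 0, 0, 0.015, 0], [-1, 0, 0, 0.005, 0]]])

```text
time: 34.65
position: [0.6238, 0.064, 0.1307]
orientation: [[-0.164, 0.986, -0.005], [0.986, 0.164, -0.002], [-0.001, -0.005, -1.0]]
contact_force: [-0.6, 0.3, -1.0]
finger_gap: 0.676
finger_force: 27.9
```

Emit:
apply_moves(series=[[[-1, 0, 0, 0, 0], [-1, 0, 0, 0, 0], [-1, 0, 0, 0, 0], [-1, 0, 0, 0, 0]]])

```text
time: 34.98
position: [0.6268, 0.0661, 0.1346]
orientation: [[-0.166, 0.986, 0.003], [0.986, 0.166, 0.0], [-0.0, 0.003, -1.0]]
contact_force: [-0.6, 0.9, -1.0]
finger_gap: 0.677
finger_force: 27.9
```

Run:
```python
from h import *
o=get_obs();p=o["position"];t=tool(o,[.6249-p[0],.0656-p[1],0]);t[0]-=.0005;print(p,np.round(o["orientation"][:,2],4),t,o["contact_force"])
```

```text
[0.62684909 0.06610843 0.13459392] [ 2.6e-03  3.0e-04 -1.0e+00] [-6.77388544e-04 -2.00647787e-03 -5.18709444e-06] [-0.59859134  0.89121114 -1.01468643]
```

Emit:
apply_moves(series=[[[-1, -0.0007, -0.002, 0.006, 0], [-1, 0, 0, 0.008, 0], [-1, 0, 0, 0.008, 0], [-1, 0, 0, 0.006, 0], [-1, 0, 0, 0, 0]]])

```text
time: 35.4
position: [0.6228, 0.0652, 0.1032]
orientation: [[-0.167, 0.986, -0.003], [0.986, 0.167, -0.0], [0.0, -0.003, -1.0]]
contact_force: [-0.5, 0.1, -1.1]
finger_gap: 0.673
finger_force: 27.9
```

Emit:
apply_moves(series=[[[-1, 0, 0, 0.003, 0], [-1, 0, 0, 0.003, 0], [-1, 0, 0, 0.002, 0], [-1, 0, 0, 0, 0], [-1, 0, 0, 0, 0]]])

```text
time: 35.82
position: [0.6241, 0.0653, 0.0972]
orientation: [[-0.167, 0.986, 0.0], [0.986, 0.167, 0.0], [0.0, 0.0, -1.0]]
contact_force: [-0.0, 0.1, -0.7]
finger_gap: 0.675
finger_force: 27.9
```

Emit:
apply_moves(series=[[[-1, 0, 0, 0.002, 0], [-1, 0, 0, 0.001, 0], [-1, 0, 0, 0.001, 0], [-1, 0, 0, 0, 0], [-1, 0, 0, 0, 0]]])

```text
time: 36.23
position: [0.624, 0.0653, 0.0931]
orientation: [[-0.167, 0.986, -0.0], [0.986, 0.167, 0.0], [0.0, -0.0, -1.0]]
contact_force: [-0.5, -0.7, -0.2]
finger_gap: 0.677
finger_force: 27.9
```

No contact yet; target is 0.0882.

Emit:
apply_moves(series=[[[-1, 0, 0, 0.001, 0], [-1, 0, 0, 0.001, 0], [-1, 0, 0, 0.001, 0], [-1, 0, 0, 0, 0], [-1, 0, 0, 0, 0]]])

```text
time: 36.65
position: [0.624, 0.0653, 0.0901]
orientation: [[-0.167, 0.986, -0.0], [0.986, 0.167, 0.0], [0.0, -0.0, -1.0]]
contact_force: [0.7, -0.4, -1.0]
finger_gap: 0.675
finger_force: 27.9
```

Emit:
apply_moves(series=[[[-1, 0, 0, 0.001, 0], [-1, 0, 0, 0.0005, 0], [-1, 0, 0, 0, 0], [-1, 0, 0, 0, 0]]])

```text
time: 36.98
position: [0.624, 0.0653, 0.0886]
orientation: [[-0.167, 0.986, -0.0], [0.986, 0.167, 0.0], [0.0, -0.0, -1.0]]
contact_force: [-0.2, -0.2, -0.6]
finger_gap: 0.672
finger_force: 27.9
```

Emit:
apply_moves(series=[[[-1, 0, 0, 0.0005, 0], [-1, 0, 0, 0.0005, 0], [-1, 0, 0, 0, 0], [-1, 0, 0, 0, 0]]])

```text
time: 37.32
position: [0.6242, 0.0653, 0.0883]
orientation: [[-0.167, 0.986, 0.0], [0.986, 0.167, 0.0], [0.0, 0.0, -1.0]]
contact_force: [-0.9, 0.1, 6.4]
finger_gap: 0.676
finger_force: 28.5
```

Contact at 0.0883, exactly the fully nested height. I release and go to the handle.

Emit:
apply_moves(series=[[[0.36, 0, 0, 0, 0], [0.4, 0, 0, 0, 0], [0.45, 0, 0, 0, 0], [0.5, 0, 0, 0, 0], [0.5, 0, 0, 0, 0]]])

```text
time: 37.73
position: [0.624, 0.0653, 0.0875]
orientation: [[-0.167, 0.986, -0.0], [0.986, 0.167, 0.0], [0.0, -0.0, -1.0]]
contact_force: [0.0, -0.1, -0.5]
finger_gap: 0.751
finger_force: 0.0
```

Emit:
apply_moves(series=[[[0.5, 0, 0, -0.005, 0], [0.5, 0, 0, -0.015, 0], [0.5, 0, 0, -0.035, 0], [0.5, 0, 0, -0.035, 0], [0.5, 0, 0, -0.03, 0]]])

```text
time: 38.15
position: [0.6243, 0.0652, 0.2098]
orientation: [[-0.166, 0.986, 0.001], [0.986, 0.166, 0.0], [-0.0, 0.001, -1.0]]
contact_force: [1.0, -0.0, 0.2]
finger_gap: 0.75
finger_force: 0.0
```

Emit:
apply_moves(series=[[[-0.2, -0.0136, -0.03, 0, 0], [-0.2, -0.0136, -0.03, 0, 0], [-0.2, -0.0136, -0.03, 0, 0], [-0.2, -0.0136, -0.03, 0, 0], [-0.2, 0, 0, 0, 0]]])

```text
time: 38.57
position: [0.5076, -0.0135, 0.2077]
orientation: [[-0.16, 0.987, -0.009], [0.987, 0.16, -0.004], [-0.002, -0.009, -1.0]]
contact_force: [-0.5, -1.0, -0.0]
finger_gap: 0.398
finger_force: 0.0
```

Emit:
apply_moves(series=[[[-0.2, 0, 0, 0, 0], [-0.2, 0, 0, 0, 0]]])

```text
time: 38.73
position: [0.5159, -0.0079, 0.2082]
orientation: [[-0.167, 0.986, 0.002], [0.986, 0.167, 0.001], [0.0, 0.002, -1.0]]
contact_force: [0.4, 0.1, 0.3]
finger_gap: 0.398
finger_force: 0.0
```

Run:
```python
from h import *
o,*q=drawer_cup((.624,.0655));p=o["position"];print(p,q)
d=get_image("scene");w=get_image("wrist")
for z in(.063,.079):print("rim px in wrist",z,wpx(w,o,[.6245,.0655,z]))
# circle sizes of blob assuming each height
print("handle shift",tool(o,[.5148-p[0],-.0086-p[1],.0845-p[2]]))
g=cv2.cvtColor(w["color"],cv2.COLOR_RGB2HSV)
u,v=map(int,wpx(w,o,[.6245,.0655,.079]));R=(slice(max(v-60,0),v+60),slice(max(u-60,0),u+60));m=np.zeros(g.shape[:2],np.uint8);m[R]=g[R][...,1]<75
k=max(cv2.findContours(m,0,1)[0],key=cv2.contourArea);print(cv2.boundingRect(k));h=cv2.convexHull(k)[:,0].astype(float)
for z in(.063,.079):print(z,circ([wplane(w,o,*x,z) for x in h]))
# handle bar in the wrist picture: bright low-saturation column run
for row_y in(-.04,.02):
    u,v=wpx(w,o,np.array([.5148,-.0086,.075])+row_y*np.array([-.17,.985,0]));r=w["color"][int(v),int(u)-30:int(u)+30].min(1);print(int(u),int(v),r.tolist())
```

```text
[ 0.51591392 -0.00790656  0.20819905] [(411, 143), array([379., 109.]), array([451., 181.]), array([0.62927542, 0.06625816]), np.float64(0.0339246635141088), array([0.05422445, 0.12414047, 0.00029723])]
rim px in wrist 0.063 (np.float64(412.12836287989626), np.float64(143.58422041359145))
rim px in wrist 0.079 (np.float64(419.88779920843433), np.float64(145.54451499727003))
handle shift [-0.00053947 -0.001492    0.12369584]
(378, 110, 73, 73)
0.063 (array([0.62887904, 0.06526488]), np.float64(0.03410446087904297))
0.079 (array([0.62126003, 0.06524908]), np.float64(0.032034990735645884))
272 253 [88, 92, 91, 91, 92, 94, 91, 91, 90, 90, 93, 92, 73, 52, 48, 51, 49, 56, 73, 95, 92, 93, 93, 89, 127, 206, 220, 224, 221, 221, 223, 224, 222, 222, 218, 203, 174, 131, 86, 93, 93, 92, 93, 94, 96, 93, 92, 90, 93, 94, 95, 95, 94, 94, 93, 95, 95, 94, 94, 95]
271 184 [91, 92, 93, 93, 93, 93, 93, 90, 90, 90, 90, 91, 93, 93, 93, 93, 93, 95, 92, 91, 93, 92, 91, 92, 136, 205, 221, 224, 222, 221, 223, 224, 222, 221, 221, 217, 194, 157, 98, 90, 94, 93, 92, 93, 92, 89, 89, 92, 92, 93, 93, 93, 94, 95, 95, 93, 92, 92, 94, 96]
```

The stack stands centred in the drawer (rim centre about (0.624, 0.065)) and the bar is centred under the fingers. I grip the handle and push shut.

Emit:
apply_moves(series=[[[-0.2, 0, -0.001, 0.02, 0], [-0.2, 0, 0, 0.03, 0], [-0.2, 0, 0, 0.03, 0], [-0.2, 0, 0, 0.02, 0], [-0.2, 0, 0, 0, 0]]])

```text
time: 39.3
position: [0.5123, -0.0076, 0.1041]
orientation: [[-0.168, 0.986, -0.006], [0.986, 0.168, 0.0], [0.001, -0.006, -1.0]]
contact_force: [0.0, 0.8, 0.3]
finger_gap: 0.402
finger_force: 0.0
```

Emit:
apply_moves(series=[[[-0.2, 0, 0, 0.01, 0], [-0.2, 0, 0, 0.01, 0], [-0.2, 0, 0, 0.002, 0], [-0.2, 0, 0, 0, 0], [-0.2, 0, 0, 0, 0]]])

```text
time: 39.72
position: [0.5143, -0.0085, 0.0862]
orientation: [[-0.167, 0.986, 0.001], [0.986, 0.167, 0.0], [-0.0, 0.001, -1.0]]
contact_force: [-0.1, 0.4, -0.1]
finger_gap: 0.403
finger_force: 0.0
```

Emit:
apply_moves(series=[[[-1, 0, 0, 0, 0], [-1, 0, 0, 0, 0], [-1, 0, 0, 0, 0], [-1, 0, 0, 0, 0], [-1, 0, 0, 0, 0]]], grip_force=40)

```text
time: 40.13
position: [0.5152, -0.0084, 0.0864]
orientation: [[-0.167, 0.986, 0.003], [0.986, 0.167, 0.0], [-0.0, 0.003, -1.0]]
contact_force: [1.4, 0.3, 6.6]
finger_gap: 0.113
finger_force: 39.4
```

Emit:
apply_moves(series=[[[-1, 0, 0.002, 0, 0], [-1, 0, 0.004, 0, 0], [-1, 0, 0.006, 0, 0], [-1, 0, 0.008, 0, 0], [-1, 0, 0.01, 0, 0]]])

```text
time: 40.55
position: [0.5415, -0.0037, 0.0864]
orientation: [[-0.167, 0.986, -0.004], [0.986, 0.167, -0.0], [0.0, -0.004, -1.0]]
contact_force: [-3.3, 0.4, 10.2]
finger_gap: 0.111
finger_force: 39.8
```

Emit:
apply_moves(series=[[[-1, 0, 0.01, 0, 0], [-1, 0, 0.01, 0, 0], [-1, 0, 0.01, 0, 0], [-1, 0, 0.01, 0, 0], [-1, 0, 0.01, 0, 0]]])

```text
time: 40.97
position: [0.5917, 0.0053, 0.0864]
orientation: [[-0.167, 0.986, -0.003], [0.986, 0.167, 0.0], [0.001, -0.003, -1.0]]
contact_force: [-2.9, 0.9, 9.7]
finger_gap: 0.109
finger_force: 39.7
```

Emit:
apply_moves(series=[[[-1, 0, 0.01, 0, 0], [-1, 0, 0.01, 0, 0], [-1, 0, 0.01, 0, 0], [-1, 0, 0.01, 0, 0], [-1, 0, 0.008, 0, 0]]])

```text
time: 41.38
position: [0.6396, 0.0139, 0.0865]
orientation: [[-0.167, 0.986, -0.002], [0.986, 0.167, 0.001], [0.001, -0.002, -1.0]]
contact_force: [-2.3, 1.8, 9.5]
finger_gap: 0.107
finger_force: 39.7
```

Emit:
apply_moves(series=[[[-1, 0, 0.006, 0, 0], [-1, 0, 0.005, 0, 0], [-1, 0, 0.004, 0, 0], [-1, 0, 0.003, 0, 0], [-1, 0, 0.002, 0, 0]]])

```text
time: 41.8
position: [0.6591, 0.0174, 0.0864]
orientation: [[-0.167, 0.986, -0.002], [0.986, 0.167, 0.001], [0.002, -0.001, -1.0]]
contact_force: [-2.9, 1.6, 8.3]
finger_gap: 0.11
finger_force: 39.7
```

Emit:
apply_moves(series=[[[-1, 0, 0.002, 0, 0], [-1, 0, 0.002, 0, 0], [-1, 0, 0.001, 0, 0], [-1, 0, 0, 0, 0], [-1, 0, 0, 0, 0]]])

```text
time: 42.22
position: [0.6641, 0.0183, 0.0865]
orientation: [[-0.167, 0.986, -0.001], [0.986, 0.167, 0.002], [0.002, -0.001, -1.0]]
contact_force: [-1.1, 1.5, 7.2]
finger_gap: 0.106
finger_force: 39.6
```

Emit:
apply_moves(series=[[[-1, 0, 0.002, 0, 0], [-1, 0, 0.002, 0, 0], [-1, 0, 0.002, 0, 0], [-1, 0, 0.002, 0, 0], [-1, 0, 0, 0, 0]]])

```text
time: 42.63
position: [0.6721, 0.0196, 0.0865]
orientation: [[-0.167, 0.986, -0.001], [0.986, 0.167, 0.002], [0.002, -0.001, -1.0]]
contact_force: [-2.1, 1.2, 8.4]
finger_gap: 0.115
finger_force: 39.6
```

Emit:
apply_moves(series=[[[-1, 0, 0.002, 0, 0], [-1, 0, 0.002, 0, 0], [-1, 0, 0.001, 0, 0], [-1, 0, 0, 0, 0], [-1, 0, 0, 0, 0]]])

```text
time: 43.05
position: [0.6729, 0.0198, 0.0864]
orientation: [[-0.167, 0.986, -0.01], [0.986, 0.167, 0.001], [0.002, -0.01, -1.0]]
contact_force: [-10.8, 1.5, 15.5]
finger_gap: 0.104
finger_force: 40.4
```

Emit:
apply_moves(series=[[[-0.3, 0, 0, 0, 0], [-0.3, 0, 0, 0, 0], [-0.3, 0, -0.003, 0, 0], [-0.3, 0, 0, 0, 0], [-0.3, 0, 0, -0.01, 0]]])

```text
time: 43.47
position: [0.6726, 0.0184, 0.0937]
orientation: [[-0.166, 0.986, -0.005], [0.986, 0.166, -0.0], [0.0, -0.005, -1.0]]
contact_force: [-0.4, -0.3, -0.0]
finger_gap: 0.347
finger_force: 0.0
```

Emit:
apply_moves(series=[[[-0.3, 0, 0, -0.03, 0], [-0.3, 0, 0, -0.04, 0], [-0.3, 0, 0, -0.04, 0], [-0.3, 0, 0, -0.02, 0], [-0.3, 0, -0.02, 0, 0]]])

```text
time: 43.88
position: [0.6615, 0.0162, 0.2326]
orientation: [[-0.167, 0.986, 0.017], [0.986, 0.167, 0.002], [-0.001, 0.017, -1.0]]
contact_force: [1.2, 0.3, 0.4]
finger_gap: 0.349
finger_force: 0.0
```

Emit:
apply_moves(series=[[[0, -0.02, -0.03, 0, 0], [0, -0.03, -0.03, 0, 0], [0, -0.03, -0.03, 0, 0], [0, -0.03, 0, 0, 0], [0, 0, 0, 0, 0]]])

```text
time: 44.3
position: [0.5835, -0.1165, 0.2267]
orientation: [[-0.156, 0.988, -0.0], [0.988, 0.156, -0.007], [-0.007, -0.001, -1.0]]
contact_force: [1.6, -1.8, -0.4]
finger_gap: 0.501
finger_force: 0.0
```

Emit:
apply_moves(series=[[[0, 0, 0, 0, 0], [0, 0, 0, 0, 0], [0, 0, 0, 0, 0]]])

```text
time: 44.55
position: [0.586, -0.1049, 0.2259]
orientation: [[-0.169, 0.986, 0.001], [0.986, 0.169, 0.001], [0.001, 0.001, -1.0]]
contact_force: [0.2, 0.5, 0.1]
finger_gap: 0.501
finger_force: 0.0
```

Run:
```python
from h import *
o=get_obs();print(o["time"],o["position"],o["contact_force"])
w=get_image("wrist")
# bar check: predicted shut handle centre
for s in(0,.05):
    u,v=wpx(w,o,np.array([.6729,.0198,.075])+s*np.array([-.167,.986,0]));print(u,v)
    if 0<v<420 and 30<u<530:print(w["color"][int(v),int(u)-25:int(u)+26].min(1).tolist())
d=get_image("top");g=d["color"].astype(int).min(2)
u,v=proj(d,[.6729,.0198,.0775]);print("top px",u,v)
for du in(-12,0):print(g[int(v)-10:int(v)+11,int(u)+du].tolist())
print(np.round([proj(d,[.453,.385,0]),proj(d,[.706,-.229,.03]),proj(d,[.7,-.387,.03])],1).tolist())
m=((d["color"][...,0].astype(int)-g)>80).astype(np.uint8)
for c in cv2.findContours(m,0,1)[0]:
    if cv2.contourArea(c)>60:print("red",cv2.minAreaRect(c))
np.set_printoptions(linewidth=200)
# gap between the drawer front and the body: any wood colour (saturated yellow) left in the top view?
hsv=cv2.cvtColor(d["color"],cv2.COLOR_RGB2HSV);R=hsv[150:235,215:330];print("wood px",((R[...,1]>50)&(R[...,0]>10)&(R[...,0]<35)&(R[...,2]>120)).sum())
```

```text
44.55 [ 0.58596095 -0.10492708  0.22587758] [0.17286822 0.46516366 0.11313825]
398.79034354835983 80.68898471686623
[90, 89, 89, 93, 92, 91, 91, 93, 92, 91, 92, 94, 93, 94, 96, 95, 94, 93, 93, 91, 102, 154, 183, 205, 217, 222, 221, 219, 222, 223, 221, 223, 204, 106, 90, 92, 93, 93, 91, 113, 124, 121, 119, 120, 121, 122, 123, 123, 122, 122, 123]
398.1696526385455 25.642492560810837
[93, 92, 88, 88, 90, 91, 90, 90, 89, 86, 86, 89, 91, 92, 89, 91, 90, 90, 87, 105, 155, 186, 207, 218, 222, 220, 220, 222, 223, 220, 222, 186, 89, 88, 90, 90, 89, 85, 113, 118, 115, 116, 115, 110, 126, 129, 119, 116, 124, 130, 137]
top px 274.2313652735385 198.40825351883294
[157, 152, 134, 114, 115, 115, 118, 119, 116, 109, 120, 215, 243, 243, 225, 170, 114, 113, 119, 117, 117]
[136, 115, 114, 117, 117, 116, 117, 111, 119, 214, 242, 243, 226, 172, 114, 112, 114, 116, 120, 116, 116]
[[146.9, 275.9], [360.5, 190.5], [415.0, 193.3]]
red ((356.8852844238281, 184.39120483398438), (17.10331916809082, 8.129828453063965), 57.528804779052734)
red ((414.9482727050781, 193.1206512451172), (38.810325622558594, 28.039995193481445), 68.19859313964844)
wood px 277
```

Run:
```python
from h import *
d=get_image("top");hsv=cv2.cvtColor(d["color"],cv2.COLOR_RGB2HSV)
m=((hsv[...,1]>50)&(hsv[...,0]>10)&(hsv[...,0]<35)&(hsv[...,2]>120)).astype(np.uint8)
m[:150]=0;m[235:]=0;m[:,:215]=0;m[:,330:]=0
for c in cv2.findContours(m,0,1)[0]:print(cv2.boundingRect(c),hsv[c[0,0,1],c[0,0,0]])
for u in(250,260):print(d["color"][170:215,u].tolist()[::2])
```

```text
(316, 196, 4, 29) [ 30  77 123]
(325, 191, 4, 32) [ 31  78 124]
(318, 190, 7, 44) [ 31  78 121]
[[246, 244, 240], [245, 243, 240], [247, 244, 241], [246, 243, 240], [246, 244, 241], [217, 214, 210], [246, 244, 241], [247, 244, 241], [218, 215, 212], [162, 158, 157], [171, 166, 163], [126, 125, 128], [108, 106, 116], [107, 109, 118], [110, 110, 118], [129, 125, 133], [254, 248, 255], [222, 217, 226], [117, 115, 124], [116, 116, 124], [116, 116, 126], [118, 117, 125], [116, 117, 124]]
[[246, 243, 240], [245, 242, 239], [246, 242, 239], [246, 243, 239], [242, 238, 234], [250, 247, 244], [250, 247, 244], [227, 223, 219], [164, 160, 154], [167, 163, 156], [144, 141, 140], [112, 111, 120], [117, 118, 126], [118, 116, 125], [128, 126, 133], [245, 241, 248], [249, 243, 251], [123, 121, 129], [118, 117, 126], [117, 116, 125], [120, 119, 128], [118, 117, 127], [115, 115, 123]]
```

The yellowish pixels belong to the arm only. No drawer interior shows, and the drawer travelled the full 0.160 m between its stops. I hand in.

```bash
python3 -c "
from cell import *
print(job_done())"
```

```text
the job is handed in; nothing more can be done
None
```

The cups are nested and the drawer is fully shut (0.160 m between stops), handed in at about 45 s with no verdict returned. My low first grip pulled the drawer cup out with the bench cup and pressed it at up to 32 N, so I separated them on the bench, put the drawer cup back about 2 mm off its spot and nested again gently at about 6 N. I saw no bystander move, but the last check confirmed only the red box, and I viewed 11 pictures against the limit of 10.

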